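Refit the pointer knob and take a reading of a stone ball

TASK

Take a reading of the ball-shaped stone: lower it gently into the instrument's well so that it sits in the small cup at the bottom, and let go of it. Then fit the loose pointer knob onto the instrument's D-shaped spindle, turned so that the flats match and fully home, and push it in against its spring. The instrument reads only while the knob is held in, so finish still holding the knob pushed all the way in, and leave the other things on the table where they are.

Things in the scene. Friction and masses are not known exactly. Their poses are not given: they have to be found in the camera images.
- stone: The stone to measure: a plain grey-brown ball, 48 mm across, about 0.15 kg (up to 30 % more or less). Origin at its centre; its axes mean nothing. It starts on a low fixed cork ring (44 mm outside, 12 mm high), centre 30 mm above the table. The other stone on the table is a flat cobble and stays.
- unit: The instrument, fixed: a light grey base 190 (x) by 380 (y) by 35 mm high with, at its +y end, an upright round coil with the well (186 mm outside, rim 115 mm above the table) and, at its -y end, a meter box 160 (x) by 150 (y) mm whose dark flat top panel is 96.5 mm above the table. Origin on the table under the base's centre; x points away from the robot's side, z up.
- well_mouth (a point): Centre of the open mouth of the well, in the plane of its rim, 115 mm above the table. The well is a round hole 156 mm across inside, 68 mm deep, wall 15 mm thick.
- well_cup (a point): Centre of the top of the small ring-shaped sample cup that stands in the middle of the well's floor: 56 mm below the mouth, ring 32 mm inside, 44 mm outside, 12 mm high. The ball resting in the cup has its centre 18 mm above this point.
- knob: The loose black pointer knob, standing on a 4 mm thick cork mat. Origin at its bore's mouth on the underside, z up: 28 mm high, 28 mm wide between flat sides (y -14 to 14, parallel for x -8 to 12), x from -15 to 26, the tapered nose with a white line on top towards +x; 40 g. Blind D-bore from below: 16 mm deep, 15.6 mm across, its flat 3.8 mm from the axis on the nose (+x) side.
- knob_nose (a point): The front of the knob's nose: 26 mm along the knob's x from the bore axis, 14 mm above its underside.
- spindle_tip (a point): Tip of the bare steel D-shaped spindle standing 24 mm above the meter's top panel. 14 mm across, flat 3 mm from the axis on this frame's +x side (within 0.7 rad of straight away from the robot), z up, tip chamfered 2.5 mm. It turns only stiffly (0.4 N m). Knob fully home: its origin 16 mm below this point, its x along this x, its underside 8 mm off the panel (3 mm when pushed in).
- spindle (a joint): How far the spindle is pushed in, m: 0 out, 0.005 fully in (hard stop). A spring pushes it back out: about 3 N at the start, 11 N fully in.
- cobble: Bystander: a flat grey-brown cobble, 72 mm across, 34 mm high. Origin under its centre.
- loomweight: Bystander: a fired-clay loom weight, a blunt pyramid 52 mm square at the foot, 75 mm high. Origin under its centre.
- jar: Bystander: a small clear jar with a white lid, 44 mm across, 60 mm high. Origin under its centre.
- brush: Bystander: a brush 170 mm long lying on the table. Origin under its middle.
- calliper: Bystander: a steel calliper 170 mm long with two jaws, lying flat, 12 mm high. Origin under its slide.
- whorl: Bystander: a clay spindle whorl, a ring 36 mm across, 14 mm high. Origin under its centre.
Not all that is in view belongs to the job. Of the things that look like the knob, the smaller one is meant.

How it is judged:
By the outcome, as a careful person would: the job done as asked, in the order asked, and still so for the second after the job is handed in, while the arm keeps its last pose, push and grip.
It also fails if it takes over 61 s, if anything falls off the work surface, if the arm or the gripper's body presses on something with over 40 N, if the wrist force passes 120 N, or if a joint passes its speed limit or range.

ROBOT

A 6-joint arm with a two-finger parallel gripper is mounted at the origin on the work surface. World frame = base frame: x ahead of the robot, y to its left, z up, the work surface at z = 0. Lengths are in mm, angles in degrees, forces in N, time in s.
With the tool pointing down it reaches from about 300 to 825 mm from the base axis. Payload 5.4 kg.
Tool frame: the origin (TCP) lies midway between the tips of the shut fingers; the grasp point (between the pads) lies pinch_z behind it (pinch_z is the distance from the TCP to the grasp point, in mm); z points along the fingers, x is the direction in which the jaws open and shut, and the axes are right-handed (so a half turn about z gives the same grasp; the last joint's range is limited). The gripper opens to 92 mm and grips with 3 to 60 N. Pads are 20 mm wide; open, the fingers measure 128 mm over their backs; the gripper's body (75 mm by 189 mm) begins 69 mm behind the grasp point.
Start: joints at [-77.298, 9.076, 91.501, -0, 79.423, -12.038], TCP at [240.616, -522.216, 190.701] pointing down, gripper open.
Joint ranges: [-166.64, 166.64], [-54.1, 131.32], [10.49, 154.53], [-73.88, 253.88], [9.74, 151.15], [-171.62, 171.62]. Speed limits (degrees/s): [147.25, 147.25, 180, 180, 180, 180].

INTERFACE

Orientations are given as a 3x3 rotation matrix whose columns are the frame's x, y, z axes.
In Python, from bench import read_state, read_camera, hand_in, recognise, cut_out, pinch_z gives the robot as it stands. The module is installed in compiled form; this text tells all that it offers.
- The arm moves only by the shell command python3 -m handwheel 'ROWS' [FORCE]. ROWS is JSON, a list of rows, each a list of 7 numbers: the shift along the tool's x, y, z in m, then the turn, a rotation vector about the tool's x, y, z in rad, then the opening, from -1 (shut) to 1 (fully open), so that 0 is half open. A call has 1 to 8 rows; each row is the pose to reach, as a shift and turn from the pose commanded when the call began, along the tool's axes at that moment; what a row does not reach only later rows make up. A row lasts 1/10 s, in which the tool goes at most 50 mm and 8.59 degrees, less where a joint would pass 70% of its speed; a pose out of reach is approached as far as the arm can. A call with a gripper value outside its range is refused whole. The fingers move at their own pace and stop on an object; FORCE is the grip in N (left out, the last holds). Time passes only in rows, so rows that repeat a pose let the fingers close. It gives the time, the measured TCP pose, the force and the opening at its end, in the units of the state.
- read_state(): the state, without advancing time (a new reading comes with each control period).
- read_camera(name): name is "scene" or "top"; returns a dict with "pixels" (420x560x3 uint8, red, green, blue), "camera_matrix" (3x3 intrinsics, pixels), "distortion" ([k1, k2, p1, p2, k3] as OpenCV has them; the pictures are not rectified), "R" (3x3) and "t" (3): a world point X has camera coordinates R X + t. Camera axes: x right, y down, z forward; pixel columns grow to the right and rows downward; lengths in mm; the calibration is good to about 2 mm. A picture is of the moment at which its call begins. There is no depth.
- hand_in(): hands the job in, once; it reports no verdict.
Trained networks look in the newest picture that a camera, given by its name, has taken for a name from the list of things; names that differ only in an ending like _2 or _b are one class to them, and where a whole thing is asked for, a point or a joint stands for the part that bears it (a point fixed in the world has none). Each returns a list of dicts, best first, with "p" (0 to 1); they miss things now and then, are a little off and sometimes report something else, mostly with a low value. They report only what shows in the picture. A call takes as long as a camera call. They do not tell look-alikes from the thing itself.
- recognise(camera, name): "xyz" ([x, y, z] in mm, in the coordinates of the camera as it stood for that picture, good to about 4 mm: the middle of the surface that is visible of it).
- cut_out(camera, name): "mask" (420x560 bool, what is visible of it).
The state is a dict: "time_s": time; "q": joint angles; "qvel": joint speeds; "effort": joint torques, N m; "eef_pos": TCP position; "tool_rot": TCP orientation; "contact_force": force on the tool from outside, world axes, zero at the start; "moment": the same for the moment, N m; "grip_width": opening from 0.0 (shut) to 1.0 (fully open).
Only numpy, scipy, OpenCV 4.12 (cv2) and the standard library are available. Lean on these libraries where they do the work, as an engineer would, in place of code of your own. Each camera call takes 0.05 s, during which the arm holds its last target.

## Working session

There is one attempt and no reset: what is moved stays moved. The work goes in short steps, Python scripts to look and compute and a shell command to move; the robot and the scene stay as the last step left them, time stands still between calls to the robot, and variables do not carry over. Pictures are saved under pics/ and viewed, and the job is handed in when it is done.

```bash
mkdir -p pics; ls; cat > h.py <<'E'
import numpy as np, cv2
from bench import *
def cam(n,save=None):
    c=read_camera(n)
    if save: cv2.imwrite('pics/'+save,c['pixels'][:,:,::-1])
    return c
def w(c,xyz): return np.array(c['R']).T@(np.array(xyz)-np.array(c['t']))
def proj(c,X):
    p,_=cv2.projectPoints(np.array(X,float).reshape(-1,3),cv2.Rodrigues(np.array(c['R'],float))[0],np.array(c['t'],float),np.array(c['camera_matrix'],float),np.array(c['distortion'],float));return p.reshape(-1,2)
def ray(c,uv,z):
    p=cv2.undistortPoints(np.array(uv,float).reshape(-1,1,2),np.array(c['camera_matrix'],float),np.array(c['distortion'],float)).reshape(-1,2)
    R=np.array(c['R']);o=-R.T@np.array(c['t'])
    d=np.c_[p,np.ones(len(p))]@R
    s=(z-o[2])/d[:,2]
    return o+d*s[:,None]
def origin(c): return -np.array(c['R']).T@np.array(c['t'])
E
python3 - <<'E'
from h import *
np.set_printoptions(precision=1,suppress=True)
print(read_state(),pinch_z)
for n in('top','scene'):
    c=cam(n,n+'0.png');print(n,origin(c),np.array(c['R']),c['camera_matrix'])
    for k in ['stone','unit','knob','spindle_tip','cobble','well_mouth','well_cup','knob_nose','loomweight','jar']:
        print(k,[(round(r['p'],2),w(c,r['xyz']).round(1)) for r in recognise(n,k)])
E
```

```text
pics
{'time_s': 0.0, 'q': array([-77.3,   9.1,  91.6,   0. ,  79.4, -12. ]), 'qvel': array([-0.1, -0. , -0.1,  0.1,  0. , -0. ]), 'effort': array([ -0. , -38.6, -32.2,   0.1,   0. ,  -0. ]), 'eef_pos': array([ 240.5, -521.6,  189.7]), 'tool_rot': array([[ 0.4, -0.9, -0. ],
       [-0.9, -0.4,  0. ],
       [-0. , -0. , -1. ]]), 'contact_force': array([ 0.4,  1.6, -0.6]), 'moment': array([-0.1, -0. ,  0. ]), 'grip_width': 1.0023004626323668} 18.700000000000003
top [ 307.6   19.9 1434.6] [[-0.  -1.  -0. ]
 [-1.   0.  -0.2]
 [ 0.2 -0.  -1. ]] [[514.    0.  274.6]
 [  0.  514.  206.8]
 [  0.    0.    1. ]]
stone [(0.74, array([432.1,   5.8,  44.5])), (0.74, array([518.9, 318. ,  31.9]))]
unit [(0.72, array([642. , -25. ,  78.4])), (0.28, array([ 625.4, -412.5,   60.6]))]
knob [(0.83, array([496.7, 426.9,  39.2])), (0.66, array([520.1, 319.6,  35.7]))]
spindle_tip []
cobble [(0.57, array([ 484.6, -358.1,   35.8]))]
well_mouth [(0.91, array([644.1, -29.2,  75.9]))]
well_cup [(0.86, array([643.8, -31.3,  76.2]))]
knob_nose [(0.82, array([492.9, 434. ,  38.4])), (0.51, array([670. , 396. ,  44.3])), (0.43, array([519.1, 314.7,  30.2]))]
loomweight [(0.92, array([666.9, 397.5,  42.5]))]
jar [(0.51, array([ 627.1, -410.3,   57.1]))]
scene [985.  614.7 629.7] [[-0.8  0.6 -0. ]
 [ 0.4  0.5 -0.8]
 [-0.5 -0.6 -0.6]] [[380.4   0.  274.2]
 [  0.  380.4 207.4]
 [  0.    0.    1. ]]
stone [(0.77, array([445.3,  11.8,  45.6])), (0.53, array([ 632.2, -399.8,   33. ]))]
unit [(0.92, array([678.7,  21. ,  80.9]))]
knob [(0.7, array([531. , 322.4,  28.7])), (0.61, array([507.8, 441.4,  38.1]))]
spindle_tip []
cobble [(0.55, array([ 495.2, -341.7,   30.7]))]
well_mouth [(0.94, array([677.4,  24.2,  78. ]))]
well_cup [(0.78, array([672.6,  14.1,  75.9]))]
knob_nose [(0.81, array([526. , 319.5,  31.2])), (0.8, array([503.6, 437.9,  37.2]))]
loomweight [(0.73, array([684.5, 413.2,  43.3]))]
jar [(0.81, array([ 633.7, -401.9,   36.4]))]
```

View pics/top0.png

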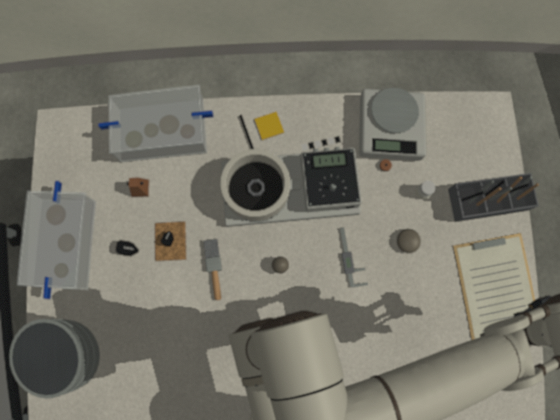

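View pics/scene0.png

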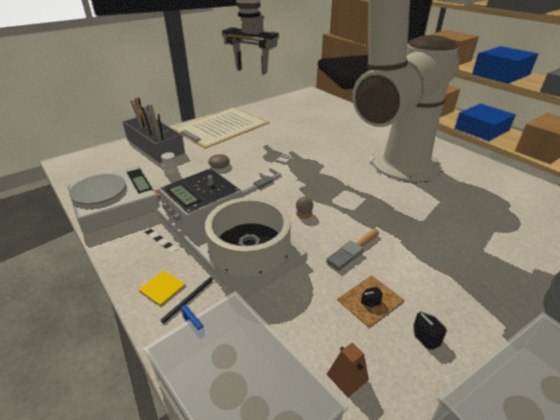

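The top view shows the stone at (280,265), the loose knob on its cork mat at (168,239), a larger look-alike at (127,248), the coil at (256,185) and the meter with its spindle near (333,187). Next I'll zoom in.

```bash
python3 - <<'E'
from h import *
t=cv2.imread('pics/top0.png');s=cv2.imread('pics/scene0.png')
def z(i,x,y,ww,hh,k): return cv2.resize(i[y:y+hh,x:x+ww],None,fx=k,fy=k,interpolation=cv2.INTER_CUBIC)
a=z(t,295,140,80,60,5);b=z(t,110,205,80,60,5)
c=z(s,150,155,80,60,5);d=z(s,335,265,80,60,5)
cv2.imwrite('pics/zoom0.png',np.vstack([np.hstack([a,b]),np.hstack([c,d])]))
E
```

```text
(no output)
```

View pics/zoom0.png

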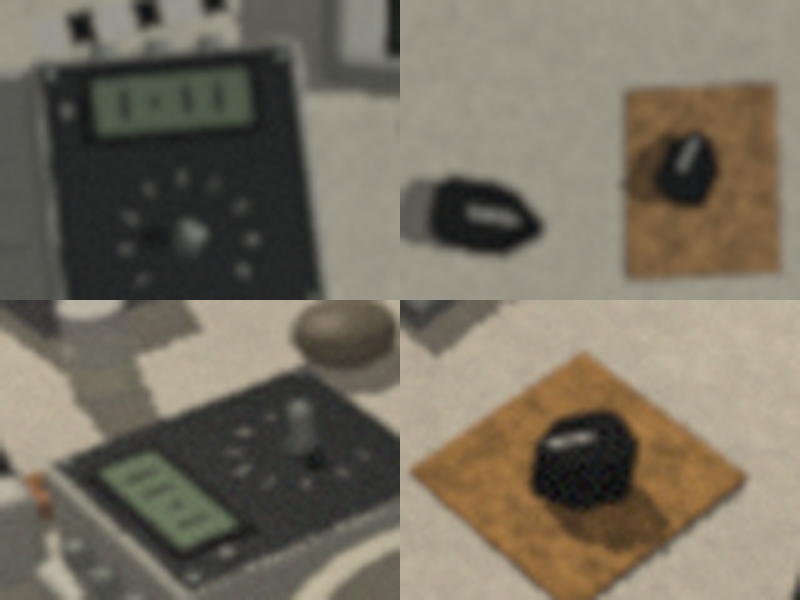

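```bash
python3 - <<'E'
from h import *
import pickle
out={}
for n in('top','scene'):
    L=[cam(n) for _ in range(10)]
    m=np.mean([l['pixels'].astype(float) for l in L],0)
    c={k:np.array(L[0][k],float) for k in('camera_matrix','distortion','R','t')};c['m']=m;out[n]=c
    print(n,np.std([l['pixels'].astype(float) for l in L],0).mean())
pickle.dump(out,open('avg.pkl','wb'))
def z(i,x,y,ww,hh,k): return cv2.resize(i[y:y+hh,x:x+ww],None,fx=k,fy=k,interpolation=cv2.INTER_NEAREST)
t=out['top']['m'][:,:,::-1];s=out['scene']['m'][:,:,::-1]
g=lambda i:np.clip(i*1.3,0,255)
cv2.imwrite('pics/zoom1.png',g(np.vstack([np.hstack([z(t,318,172,30,30,13),z(s,195,165,30,30,13)])])))
print(t[180:196,326:342].mean(2).round().astype(int));print(s[168:192,202:218].mean(2).round().astype(int))
E
```

```text
top 0.7457656307453028
scene 1.7319329389287412
[[ 39  38  38  38  38  37  38  37  37  36  37  37  37  38  38  44]
 [ 37  38  37  38  38  37  37  37  38  37  37  37  37  37  39  48]
 [ 38  38  38  37  37  39  40  39  36  37  37  37  38  37  39  45]
 [ 38  38  38  38  41  50  58  54  46  39  37  38  38  38  38  40]
 [ 36  37  38  41  50  69  85  81  68  56  44  36  38  38  38  37]
 [ 31  34  36  43  56  79  98 101  95  81  57  40  37  38  38  38]
 [ 27  29  33  43  56  77  98 109 111  99  68  41  37  38  39  37]
 [ 26  26  31  41  54  69  87 102 106  93  64  41  37  38  39  38]
 [ 28  28  31  41  52  62  74  85  86  72  52  39  37  37  38  38]
 [ 34  33  34  41  51  58  64  71  69  56  44  38  37  38  38  38]
 [ 37  37  37  40  47  52  57  59  56  47  40  38  37  38  38  37]
 [ 38  37  38  38  41  44  47  47  44  40  38  37  38  38  38  38]
 [ 38  38  38  38  38  38  40  40  38  38  38  38  38  38  38  40]
 [ 38  38  38  38  38  37  38  38  39  38  38  38  38  38  38  45]
 [ 38  38  38  38  38  38  38  38  38  38  38  37  38  37  37  43]
 [ 39  38  38  38  38  38  38  38  38  38  38  
[... 1049 characters left out ...]
64  71  76  74  72  65  57  49  48  48  47]
 [ 51  51  50  52  57  63  69  72  71  64  54  46  44  47  48  50]
 [ 52  50  51  52  53  55  61  63  59  48  39  40  44  49  50  51]
 [ 50  52  51  49  50  50  50  46  42  35  33  31  38  46  48  47]
 [ 51  50  51  50  51  50  49  48  42  31  26  27  32  40  47  50]
 [ 52  52  52  52  51  50  50  48  45  36  32  32  37  41  50  59]
 [ 51  54  57  51  51  50  51  50  50  47  45  42  46  48  54  70]
 [ 54  64  69  56  51  51  51  53  58  63  53  49  49  51  52  57]
 [ 58  71  70  57  50  52  51  55  73  81  61  50  50  50  50  49]][ WARN:0@127.909] global loadsave.cpp:1063 imwrite_ Unsupported depth image for selected encoder is fallbacked to CV_8U.
```

View pics/zoom1.png

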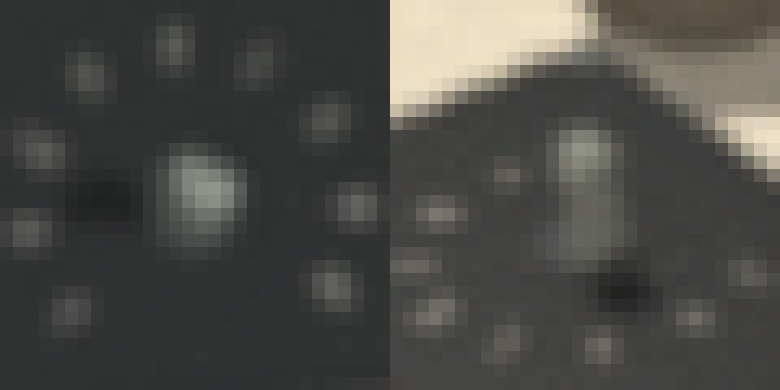

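```bash
cat > dfit.py <<'E'
from h import *
import pickle
from scipy.optimize import least_squares
D=pickle.load(open('avg.pkl','rb'))
np.set_printoptions(precision=2,suppress=True,linewidth=160)
# dial marks
for n in('top',):
    c=D[n];g=c['m'].mean(2)
    marks=[(324.5,177.7),(331.2,175.3),(337.8,176.8),(342.9,181.1),(345,187.6),(343.4,194),(321,183.6),(320.2,189.7),(323.3,195.7)]
    pts=[]
    for u,v in marks:
        u0,v0=int(round(u)),int(round(v))
        p=g[v0-2:v0+3,u0-2:u0+3]-40;p=np.clip(p,0,None)
        yy,xx=np.mgrid[v0-2:v0+3,u0-2:u0+3]
        pts.append(((p*xx).sum()/p.sum(),(p*yy).sum()/p.sum()))
    W=ray(c,pts,96.5)
    f=lambda q:np.hypot(W[:,0]-q[0],W[:,1]-q[1])-q[2]
    s=least_squares(f,[640,-140,30]);print('dial',s.x,s.fun)
    print(np.degrees(np.arctan2(W[:,1]-s.x[1],W[:,0]-s.x[0])))
E
python3 dfit.py
```

```text
dial [ 630.87 -143.33   34.  ] [ 0.68  0.15 -0.45  0.    0.37 -0.24 -0.96  0.46 -0.01]
[  34.91    2.48  -27.9   -59.85  -92.47 -123.17   67.35   96.87  129.07]
```

```bash
python3 - <<'E'
from h import *
t=cv2.imread('pics/top0.png');s=cv2.imread('pics/scene0.png')
def z(i,x,y,ww,hh,k): return cv2.resize(i[y:y+hh,x:x+ww],None,fx=k,fy=k,interpolation=cv2.INTER_CUBIC)
cv2.imwrite('pics/zoom2.png',z(t,210,130,160,105,5))
E
```

```text
(no output)
```

View pics/zoom2.png

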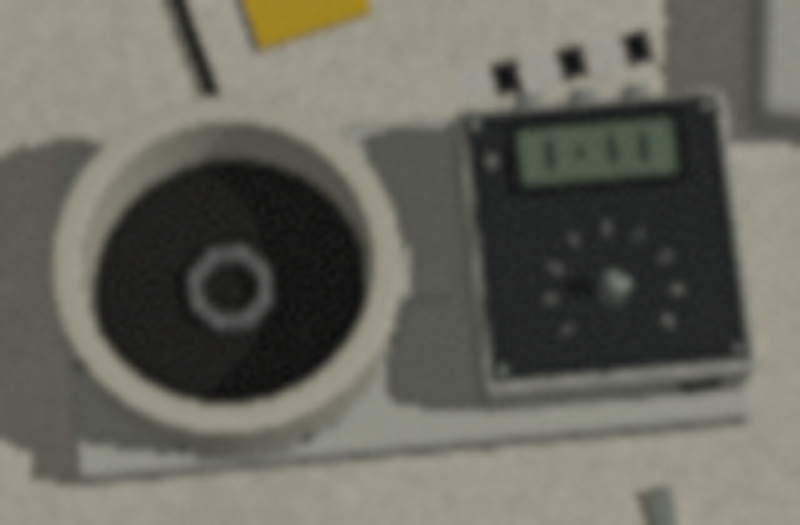

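The zoom shows the coil rim, with the cup ring centred at about (256.2,187.4) and the dial at (333,187). Next come the spindle angle fit, the cup position and the stone position.

```bash
cat > dfit2.py <<'E'
from h import *
import pickle
from scipy.optimize import least_squares
D=pickle.load(open('avg.pkl','rb'))
np.set_printoptions(precision=2,suppress=True,linewidth=160)
top=D['top'];sc=D['scene']
print('cup top',ray(top,[(256.2,187.4)],59))
SS=8
win={'top':(326,179,16,17),'scene':(201,169,15,16)}
def prof(off,n=40):
    # D outline offset inward
    r=7-off;f=3-off
    a0=np.arccos(f/r);a=np.linspace(a0,2*np.pi-a0,n)
    return np.c_[r*np.cos(a),r*np.sin(a)]
def faces(x,y,th):
    R=np.array([[np.cos(th),-np.sin(th)],[np.sin(th),np.cos(th)]])
    F=[]
    lo=prof(0)@R.T+[x,y];hi=prof(2.5)@R.T+[x,y]
    P=lambda q,z:np.c_[q,np.full(len(q),z)]
    rings=[P(lo,92),P(lo,118),P(hi,120.5)]
    n=len(lo)
    for k in(0,1):
        for i in range(n):
            j=(i+1)%n
            q=np.array([rings[k][i],rings[k][j],rings[k+1][j],rings[k+1][i]])
            nn=np.cross(q[1]-q[0],q[3]-q[0]);nn/=np.linalg.norm(nn);F.append((q,nn))
    F.append((rings[2],np.array([0,0,1.])))
    return F
def render(n,c,F,L,A,B,C,shift,sig,bg):
    x0,y0,w_,h_=win[n]
    img=np.full(((h_+8)*SS,(w_+8)*SS),bg)
    o=origin(c)
    for q,nn in F:
        if (o-q.mean(0))@nn<=0: continue
        I=A+B*max(0,nn@L)+C*nn[2]
        p=proj(c,q)+shift
        p=((p-[x0-4,y0-4]+0.5)*SS-0.5)
        cv2.fillPoly(img,[np.round(p*16).astype(np.int32)],float(I),shift=4)
    img=cv2.GaussianBlur(img,(0,0),sig*SS)
    img=cv2.resize(img,(w_+8,h_+8),interpolation=cv2.INTER_AREA)
    return img[4:-4,4:-4]
obs={n:D[n]['m'].mean(2)[win[n][1]:win[n][1]+win[n][3],win[n][0]:win[n][0]+win[n][2]] for n in win}
M={}
M['top']=np.ones_like(obs['top']);M['top'][:, :3]=0; M['top'][:2]=0 ;M['top'][:,14:]=0
M['top'][obs['top']<36.5]=0
m=np.ones_like(obs['scene']);m[:5]=0;m[10:]=0;m[:, :4]=0;m[:,12:]=0;M['scene']=m
def model(p,th):
    az,el=p[0],p[1]
    L=np.array([np.cos(el)*np.cos(az),np.cos(el)*np.sin(az),np.sin(el)])
    F=faces(630.9,-143.3,th)
    a=render('top',top,F,L,p[2],p[3],p[4],p[5:7],p[7],37.7)
    b=render('scene',sc,F,L,p[8],p[9],p[10],p[11:13],p[13],48)
    return a,b
def res(p,th):
    a,b=model(p,th)
    return np.r_[((a-obs['top'])*M['top']).ravel(),((b-obs['scene'])*M['scene']).ravel(),0.3*(p[5:7]),0.3*p[11:13]]
if __name__=='__main__':
    for d in range(-50,51,10):
        best=None
        for az0 in(-90,-150,-30):
            p0=[np.radians(az0),0.9,50,50,10,0,0,.8,50,50,10,0,0,.8]
            s=least_squares(res,p0,args=(np.radians(d),),diff_step=1e-2,x_scale=[.3,.3,20,20,20,1,1,.3,20,20,20,1,1,.3],max_nfev=40,bounds=([-10,0]+[-300]*3+[-3,-3,.3]+[-300]*3+[-3,-3,.3],[10,1.5]+[300]*3+[3,3,1.6]+[300]*3+[3,3,1.6]))
            if best is None or s.cost<best.cost: best=s
        a,b=model(best.x,np.radians(d))
        ct=(((a-obs['top'])*M['top'])**2).sum();cs=(((b-obs['scene'])*M['scene'])**2).sum()
        print(d,round(best.cost),round(ct),round(cs),best.x)
E
time python3 dfit2.py
```

```text
cup top [[648.27  61.89  59.  ]]Traceback (most recent call last):
  File "dfit2.py", line 62, in <module>
    s=least_squares(res,p0,args=(np.radians(d),),diff_step=1e-2,x_scale=[.3,.3,20,20,20,1,1,.3,20,20,20,1,1,.3],max_nfev=40,bounds=([-10,0]+[-300]*3+[-3,-3,.3]+[-300]*3+[-3,-3,.3],[10,1.5]+[300]*3+[3,3,1.6]+[300]*3+[3,3,1.6]))
    return func(*args, **kwargs)
    vector_fun = VectorFunction(
        fun_wrapped,
    ...<6 lines>...
        workers=workers
    )
    self._update_fun()
    ~~~~~~~~~~~~~~~~^^
    self.f = self.fun_wrapped(xp_copy(self.x))
             ~~~~~~~~~~~~~~~~^^^^^^^^^^^^^^^^^
    return np.atleast_1d(self.fun(x))
                         ~~~~~~~~^^^
    return self.f(x, *self.args, **self.kwargs)
           ~~~~~~^^^^^^^^^^^^^^^^^^^^^^^^^^^^^^
  File "dfit2.py", line 55, in res
    a,b=model(p,th)
        ~~~~~^^^^^^
  File "dfit2.py", line 52, in model
    b=render('scene',sc,F,L,p[8],p[9],p[10],p[11:13],p[13],48)
  File "dfit2.py", line 38, in render
    cv2.fillPoly(img,[np.round(p*16).astype(np.int32)],float(I),shift=4)
    ~~~~~~~~~~~~^^^^^^^^^^^^^^^^^^^^^^^^^^^^^^^^^^^^^^^^^^^^^^^^^^^^^^^^
cv2.error: OpenCV(4.12.0) :-1: error: (-5:Bad argument) in function 'fillPoly'
> Overload resolution failed:
>  - Layout of the output array img is incompatible with cv::Mat
>  - Expected Ptr<cv::UMat> for argument 'img'


real	0m1.526s
user	0m1.200s
sys	0m0.109s
```

```bash
sed -i 's/,48)$/,48.0)/; s/m\[10:\]=0/m[13:]=0/' dfit2.py; time python3 dfit2.py
```

```text
cup top [[648.27  61.89  59.  ]]
-50 1186 1436 936 [ -1.9    0.62  50.97  86.95  35.95   0.     0.     1.18  73.68 299.77 -37.54   0.     0.     1.16]
-40 808 897 719 [ -1.94   0.66  53.1   72.94  35.78  -0.    -0.     1.09  75.38 263.85 -41.17   0.     0.     1.14]
-30 690 835 546 [ -2.07   0.53  51.04  56.54  53.96  -0.     0.     1.09  77.3  300.   -41.65   0.     0.     1.12]
-20 775 1015 534 [ -2.09   0.5   51.15  50.34  60.47  -0.    -0.     1.12  75.92 300.   -30.46   0.     0.     1.09]
-10 927 1286 569 [ -2.09   0.5   53.48  42.18  59.81   0.    -0.     1.1   73.86 300.   -22.93   0.     0.     1.07]
0 1341 2016 666 [ -2.     0.45  56.02  36.64  64.14  -0.    -0.     1.15  72.81 300.    -6.89   0.     0.     1.07]
10 1702 2524 880 [ -2.02   0.42  56.97  31.99  66.48   0.    -0.     1.19  71.4  300.     5.47   0.     0.     1.07]
20 2300 3396 1205 [ -2.19   0.39  56.25  25.98  73.38   0.    -0.     1.27  69.55 300.     4.81   0.     0.     1.06]
30 2819 4045 1593 [ -2.25   0.39  58.61  23.59  70.     0.    -0.     1.28  68.94 300.     3.28   0.     0.     1.06]
40 3323 4826 1820 [ -2.3    0.38  62.55  16.55  71.57   0.    -0.     1.33  68.56 300.     6.85   0.     0.     1.05]
50 3378 3882 2874 [  -3.47    0.73 -121.61  254.09  148.92    0.     -0.      1.6    62.18   80.73   35.36   -0.      0.      1.16]
real	3m53.565s
user	3m44.959s
sys	0m1.940s
```

```bash
sed -i 's/p\[2\],p\[3\],p\[4\],p\[5:7\]/p[2],p[3],p[4],p[5:7]-5/; s/p\[10\],p\[11:13\],/p[10],p[11:13]-5,/; s/0.3\*(p\[5:7\]),0.3\*p\[11:13\]/0.3*(p[5:7]-5),0.3*(p[11:13]-5)/; s/10,0,0,.8,50,50,10,0,0,.8/10,5,5,.8,50,50,10,5,5,.8/; s/\[-3,-3,.3\]/[2,2,.3]/g; s/\[3,3,1.6\]/[8,8,1.6]/g; s/range(-50,51,10)/(-45,-35,-27,-20,-12,-5,10,30)/; s/(-90,-150,-30):/(-110,):/' dfit2.py; time python3 dfit2.py
```

```text
cup top [[648.27  61.89  59.  ]]
-45 566 733 399 [-1.58  0.88 66.69 54.3  19.9   5.29  5.    0.99 72.76 87.   11.62  5.11  4.43  0.93]
-35 389 471 306 [-1.59  0.79 65.09 62.39 17.7   5.15  4.99  0.96 73.96 33.78 38.51  5.04  4.33  0.87]
-27 447 522 372 [-1.76  0.79 63.76 57.81 22.25  5.13  4.9   0.96 75.71 96.18  6.25  5.08  4.57  0.98]
-20 565 791 339 [-1.6   0.93 66.25 51.77 18.68  5.2   4.95  0.95 73.56 60.6  13.85  5.16  4.45  0.88]
-12 765 1203 328 [-1.58  0.89 62.51 62.18 17.82  5.01  5.03  0.98 72.16 58.55 17.37  5.24  4.5   0.87]
-5 924 1486 363 [-1.64  0.84 60.84 71.53 18.13  4.91  5.    1.08 72.6  75.65 10.18  5.28  4.54  0.9 ]
10 1428 2386 470 [-1.33  0.76 61.06 85.04 17.92  4.74  5.13  1.17 70.06 70.71 15.31  5.51  4.5   0.86]
30 2225 3392 1057 [-1.78  1.03 47.73 56.34 57.4   4.66  5.31  1.36 70.59 62.15 16.47  5.42  4.6   0.91]
real	0m55.151s
user	0m55.039s
sys	0m0.462s
```

```bash
cat > kfit.py <<'E'
from h import *
import pickle
from scipy.optimize import minimize
np.set_printoptions(precision=2,suppress=True,linewidth=160)
D=pickle.load(open('avg.pkl','rb'))
st={}
for n in('top','scene'):
    c=cam(n)
    for k in('stone','knob'):
        for r in cut_out(n,k):
            m=r['mask'];ys,xs=np.nonzero(m)
            ce=(xs.mean(),ys.mean());X=ray(c,[ce],30 if k=='stone' else 18)[0]
            print(n,k,round(r['p'],2),m.sum(),np.array(ce),X)
    # knob dark mask with own threshold
    g=D[n]['m'].mean(2)
    wn=dict(top=(155,222,26,32),scene=(355,280,34,34))[n]
    st[n]=(D[n],g[wn[1]:wn[1]+wn[3],wn[0]:wn[0]+wn[2]],wn)
def outline(x,y,th,nw,bw):
    o=np.array([(-15,-bw),(-8,-14),(12,-14),(26,-nw),(26,nw),(12,14),(-8,14),(-15,bw)],float)
    R=np.array([[np.cos(th),-np.sin(th)],[np.sin(th),np.cos(th)]])
    return o@R.T+[x,y]
def cover(c,wn,o,sh):
    P=np.vstack([np.c_[o,np.full(len(o),4.)],np.c_[o,np.full(len(o),32.)]])
    p=proj(c,P)+sh
    h=cv2.convexHull(((p-[wn[0],wn[1]]+.5)*8-.5).astype(np.float32)).reshape(-1,2)
    im=np.zeros((wn[3]*8,wn[2]*8),np.float32);cv2.fillPoly(im,[np.round(h*16).astype(np.int32)],1.,shift=4)
    im=cv2.GaussianBlur(im,(0,0),7)
    return cv2.resize(im,(wn[2],wn[3]),interpolation=cv2.INTER_AREA)
def cost(p,ns):
    s=0
    for i,n in enumerate(ns):
        c,g,wn=st[n]
        a=cover(c,wn,outline(p[0],p[1],p[2],p[3],p[4]),p[5:7] if n=='scene' else 0)
        bg=g.max() and np.median(g)
        ob=np.clip((0.52*0+ (T[n][1]-g)/(T[n][1]-T[n][0])),0,1)
        s+=((a-ob)**2).sum()
    return s+0.2*(p[5]**2+p[6]**2)
T={}
for n in st:
    g=st[n][1];print(n,g.min(),np.percentile(g,[2,5,10,20,50,90]))
    T[n]=(np.percentile(g,3),np.percentile(g,3)*1.0+ (np.median(g)-np.percentile(g,3))*0.6)
for ns in(['top'],['scene'],['top','scene']):
    b=None
    for th in np.radians(range(-60,61,20)):
        s=minimize(cost,[512,318,th,5,9,0,0],args=(ns,),method='Nelder-Mead',options=dict(maxiter=700,initial_simplex=np.array([512,318,th,5,9,0,0])+np.vstack([np.zeros(7),np.diag([6,6,.2,2,2,1,1])])))
        if b is None or s.fun<b.fun:b=s
    print(ns,b.fun,b.x,np.degrees(b.x[2]))
# white line
c,g,wn=st['top']
print(g.round().astype(int))
E
python3 kfit.py
python3 - <<'E'
import sys;sys.path.insert(0,'.')
from h import *
import pickle
D=pickle.load(open('avg.pkl','rb'))
print(ray(D['top'],[(256.5,185.9)],115))
E
```

```text
top stone 0.72 245 [279.96 264.34] [436.55   5.08  30.  ]
top knob 0.59 287 [126.03 247.85] [499.07 436.89  18.  ]
top knob 0.52 151 [166.89 238.32] [522.2  318.98  18.  ]
scene stone 0.52 249 [304.21 205.14] [436.78   5.88  30.  ]
scene stone 0.31 270 [218.54 161.05] [ 498.96 -338.8    30.  ]
scene knob 0.97 947 [428.65 330.44] [498.08 435.71  18.  ]
scene knob 0.56 363 [371.68 296.79] [521.64 318.04  18.  ]
top 22.633333333333336 [25.93 27.02 34.95 61.95 91.17 98.96]
scene 18.033333333333335 [ 20.1   21.73  23.6   32.    93.05 114.53]
['top'] 23.28901816301275 [517.16 322.91  -0.72  -0.07   0.11   1.13   0.04] -41.09417661641417
['scene'] 46.89703788358808 [518.64 317.51  -0.34   0.14   0.32   0.95   0.75] -19.63961105302817
['top', 'scene'] 73.36181342766535 [516.67 321.34  -0.42   0.29   0.02  -1.16   0.13] -24.243467012876796
[[129 125 122 120 120 117 114 114 113 114 117 120 121 120 120 117 110 108 110 111 110 106 101  96  92  90]
 [110 103 101 100  99  97  95  96  96  97  99 103 105 106 105 100  94  92  95  98 100  98  95  90  86  83]
 [ 96  90  92  94  94  93  92  92  91  91  
[... 2510 characters left out ...]
8 101 101  99]
 [ 99  90  93  96  97  98  99  96  91  88  90  94  96  97  98  94  91  88  88  90  92  93  95  98  99  99]
 [102  94  96  98  97  96  95  93  89  88  91  97  98  98  97  94  91  88  87  91  95  96  96  97  96  97]
 [104  97  97  97  95  93  91  90  88  89  92  97  99  98  95  94  94  91  89  94 100 100  97  94  94  93]
 [103  97  99  98  96  92  89  88  89  90  93  95  97  96  95  96  97  93  92  97 101  99  94  91  91  92]
 [102  97 100 101  99  95  91  89  89  89  88  91  94  96  97 100 100  94  95  98  98  94  91  91  92  93]
 [101  96 100 101 102 101  96  91  88  84  83  86  93  98 101 104 102  96  94  94  91  89  90  92  93  92]]
[[638.45321184  59.25056624 115.        ]]
```

```bash
cat > ov.py <<'E'
from h import *
import pickle
np.set_printoptions(precision=2,suppress=True,linewidth=160)
D=pickle.load(open('avg.pkl','rb'))
c=D['top'];g=c['m'].mean(2)
for n,(x0,y0,x1,y1) in dict(top=(162,231,172,241),scene=(360,284,380,298)).items():
    gg=D[n]['m'].mean(2)[y0:y1,x0:x1]
    # bright inside knob hull: restrict by hand
    yy,xx=np.mgrid[y0:y1,x0:x1]
    if n=='top':
        w_=np.clip(gg-45,0,None)*((abs(xx-(167.2-(yy-235.5)*.45))<3))*(yy>231.5)
        uv=np.c_[xx.ravel(),yy.ravel()];W=ray(D[n],uv,32);ww=w_.ravel()
        m=(W*ww[:,None]).sum(0)/ww.sum();C=((W-m)*ww[:,None]).T@(W-m)/ww.sum()
        e,v=np.linalg.eigh(C[:2,:2]);print('line',m,np.degrees(np.arctan2(v[1,1],v[0,1])),np.sqrt(e))
    else: print(gg.round().astype(int))
import sys
cx,cy=map(float,sys.argv[1:3]);kx,ky,kt=map(float,sys.argv[3:6])
from kfit0 import outline
ims=[]
for n,(x,y,w_,h_) in dict(top=(212,140,90,84),scene=(200,190,100,93)).items():
    k=5;im=np.clip(D[n]['m'][:,:,::-1]*1.3,0,255).astype(np.uint8)[y:y+h_,x:x+w_];im=cv2.resize(im,None,fx=k,fy=k,interpolation=cv2.INTER_CUBIC)
    a=np.linspace(0,2*np.pi,90)
    for r,z,col in((78,115,(0,0,255)),(93,115,(0,255,0)),(22,59,(255,0,0)),(16,59,(255,255,0))):
        p=proj(D[n],np.c_[cx+r*np.cos(a),cy+r*np.sin(a),a*0+z]);cv2.polylines(im,[np.round((p-[x,y]+.5)*k).astype(int)],1,col,1)
    ims.append(im)
    (x,y,w_,h_)=dict(top=(150,218,36,40),scene=(350,275,40,44))[n];k=9
    im=np.clip(D[n]['m'][:,:,::-1]*1.5,0,255).astype(np.uint8)[y:y+h_,x:x+w_];im=cv2.resize(im,None,fx=k,fy=k,interpolation=cv2.INTER_CUBIC)
    for z in(4,32):
        o=outline(kx,ky,np.radians(kt),4,10);p=proj(D[n],np.c_[o,np.full(len(o),z)]);cv2.polylines(im,[np.round((p-[x,y]+.5)*k).astype(int)],1,(0,0,255),1)
    ims.append(im)
H=420
ims=[cv2.resize(i,(int(i.shape[1]*300/i.shape[0]),300)) for i in ims]
a=np.hstack(ims[:2]);b=np.hstack(ims[2:]);W=max(a.shape[1],b.shape[1])
pad=lambda i:cv2.copyMakeBorder(i,0,0,0,W-i.shape[1],cv2.BORDER_CONSTANT)
cv2.imwrite('pics/'+sys.argv[6],np.vstack([pad(a),pad(b)]))
E
sed -n '/^def outline/,/^    return o/p' kfit.py > kfit0.py; sed -i '1i import numpy as np' kfit0.py
python3 ov.py 646 61 516.5 320.5 -22 ov1.png
```

```text
line [529.04 314.87  32.  ] 150.60545780674846 [2.44 6.05]
[[101  96 102 108 112 111 109 109 107 103 102 103 104 104 105 102  96  96  99 100]
 [ 96  90  95 105 111 112 111 111 110 107 104 103 100 102  99  95  92  95  99 102]
 [ 96  90  94  99 105 108 111 111 110 108 104 100  97  93  86  81  82  90  97 101]
 [102 100  98  97 101 109 110 107 101  91  80  75  68  60  53  51  54  62  79  98]
 [109 108 106 105 105 100  86  74  64  55  47  44  39  33  31  30  33  36  52  77]
 [113 113 111 108 100  79  55  40  32  32  29  30  30  29  30  29  29  30  35  55]
 [111 112 110 105  85  55  34  29  28  28  30  33  41  41  31  30  31  29  29  36]
 [108 109 108  96  63  37  33  43  52  58  73  83  78  69  46  31  31  30  29  31]
 [106 103  93  72  60  73  83  81  89  96 116 125 107  82  54  32  29  31  32  32]
 [100  92  71  56  81 119 128 106  91  85  85  86  73  57  39  28  29  31  30  30]
 [100  88  55  39  60  85  88  73  59  51  42  39  36  33  31  30  28  30  32  30]
 [104  87  49  27  35  42  40  37  34  32  29  31  31  28  29  32  30  31  30  30]
 [102  82  46  23  27  27  27  30  29  32  30  31  30  31  32  31  31  26  26  25]
 [ 95  71  38  20  23  21  24  24  28  27  28  28  27  27  25  22  22  24  22  24]]
```

View pics/ov1.png

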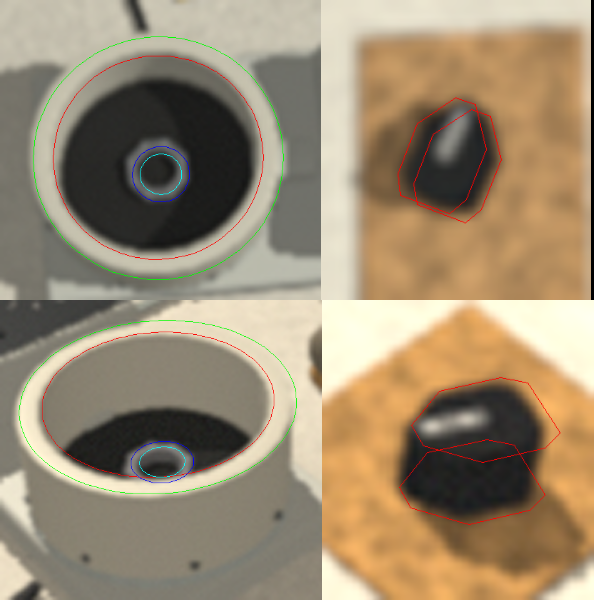

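```bash
python3 - <<'E'
from h import *
import pickle
D=pickle.load(open('avg.pkl','rb'))
a=ray(D['top'],[(168.2,233),(166,238.5)],32);b=ray(D['scene'],[(365,293.3),(372,291.7)],32)
for q in(a,b):
    d=q[0]-q[1];print(q.round(1),np.degrees(np.arctan2(d[1],d[0])),np.linalg.norm(d))
E
python3 ov.py 648 62 514.5 321 -24 ov2.png
```

```text
[[534.9 312.3  32. ]
 [519.7 318.5  32. ]] -22.332556242207303 16.48787123093499
[[536.1 310.7  32. ]
 [521.8 316.4  32. ]] -21.459706781300344 15.4322636370922
line [529.04 314.87  32.  ] 150.60545780674846 [2.44 6.05]
[[101  96 102 108 112 111 109 109 107 103 102 103 104 104 105 102  96  96  99 100]
 [ 96  90  95 105 111 112 111 111 110 107 104 103 100 102  99  95  92  95  99 102]
 [ 96  90  94  99 105 108 111 111 110 108 104 100  97  93  86  81  82  90  97 101]
 [102 100  98  97 101 109 110 107 101  91  80  75  68  60  53  51  54  62  79  98]
 [109 108 106 105 105 100  86  74  64  55  47  44  39  33  31  30  33  36  52  77]
 [113 113 111 108 100  79  55  40  32  32  29  30  30  29  30  29  29  30  35  55]
 [111 112 110 105  85  55  34  29  28  28  30  33  41  41  31  30  31  29  29  36]
 [108 109 108  96  63  37  33  43  52  58  73  83  78  69  46  31  31  30  29  31]
 [106 103  93  72  60  73  83  81  89  96 116 125 107  82  54  32  29  31  32  32]
 [100  92  71  56  81 119 128 106  91  85  85  86  73  57  39  28  29  31  30  30]
 [100  88  55  39  60  85  88  73  59  51  42  39  36  33  31  30  28  30  32  30]
 [104  87  49  27  35  42  40  37  34  32  29  31  31  28  29  32  30  31  30  30]
 [102  82  46  23  27  27  27  30  29  32  30  31  30  31  32  31  31  26  26  25]
 [ 95  71  38  20  23  21  24  24  28  27  28  28  27  27  25  22  22  24  22  24]]
```

View pics/ov2.png

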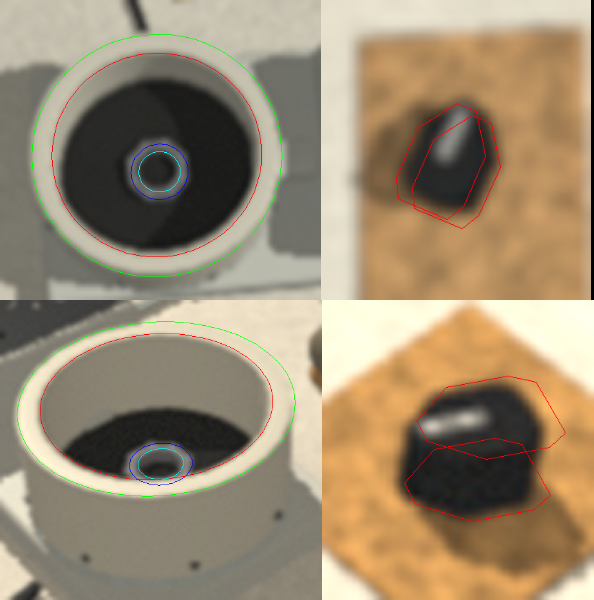

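```bash
cat > kfit2.py <<'E'
from h import *
import pickle
from scipy.optimize import minimize
from kfit0 import outline
exec(open('kfit.py').read().split("def cover")[1].split("def cost")[0].join(["def cover",""]))
D=pickle.load(open('avg.pkl','rb'));np.set_printoptions(precision=2,suppress=True,linewidth=160)
st={}
for n,wn in dict(top=(157,224,22,28),scene=(357,281,30,32)).items():
    m=D[n]['m'][wn[1]:wn[1]+wn[3],wn[0]:wn[0]+wn[2]]
    R,B=m[...,0],m[...,2]
    ck=np.median(m[:3].reshape(-1,3),0);kn=m[m.mean(2)<np.percentile(m.mean(2),8)].mean(0)
    print(n,ck,kn);st[n]=(D[n],wn,B/R,ck,kn)
def cost(p,ns):
    s=0
    for n in ns:
        c,wn,ob,ck,kn=st[n]
        a=cover(c,wn,outline(*p[:5]),p[5:7] if n=='scene' else 0)
        pr=(a*kn[2]+(1-a)*ck[2])/(a*kn[0]+(1-a)*ck[0])
        s+=((pr-ob)**2).sum()*10
    return s+.1*(p[5]**2+p[6]**2)+.02*((p[3]-5)**2+(p[4]-10)**2)+ (np.degrees(p[2]-np.radians(-22))/6)**2*.3
for ns in(['top'],['scene'],['top','scene']):
    b=None
    for x in(510,518):
        p0=np.array([x,319,-.39,5,9,0,0])
        s=minimize(cost,p0,args=(ns,),method='Nelder-Mead',options=dict(maxiter=900,initial_simplex=p0+np.vstack([np.zeros(7),np.diag([6,6,.2,2,2,1,1])])))
        if b is None or s.fun<b.fun:b=s
    print(ns,b.fun,b.x,np.degrees(b.x[2]))
E
python3 kfit2.py
```

```text
top [122.5  94.7  62.9] [25.66 26.52 26.36]
scene [149.05 110.05  63.8 ] [20.51 20.63 20.57]
['top'] 7.71495990553524 [517.88 319.96  -0.38   1.45   7.43   0.97   0.97] -21.5230095792895
['scene'] 74.37145238858513 [517.57 317.3   -0.45   1.64   6.82   0.48   0.89] -25.601761136224724
['top', 'scene'] 88.96222167386883 [518.12 319.99  -0.36   3.36   7.17  -0.2   -0.23] -20.810116361797736
```

```bash
cat > go.py <<'E'
import sys
from h import *
from scipy.spatial.transform import Rotation as Ro
x,y,z,a=map(float,sys.argv[1:5]);s=read_state();R=np.array(s['tool_rot']);R0=R
a=np.radians(a);G=np.array([[np.cos(a),np.sin(a),0],[np.sin(a),-np.cos(a),0],[0,0,-1.]])
d=R.T@(np.array([x,y,z])-s['eef_pos'])/1000;rv=Ro.from_matrix(R.T@G).as_rotvec()
print('t',round(s['time_s'],2),'pos',np.round(s['eef_pos'],1),'yaw',round(np.degrees(np.arctan2(R[1,0],R[0,0])),2),'F',np.round(s['contact_force'],1),'grip',round(s['grip_width'],3))
print('shift m',np.round(d,4),'rot',np.round(rv,4))
E
python3 go.py 436.6 5.3 190 0
```

```text
t 2.4 pos [ 240.6 -522.2  190.7] yaw -65.26 F [0.2 0.2 0. ] grip 0.998
shift m [-0.3971 -0.3988  0.0007] rot [-0.     0.    -1.139]
```

```bash
python3 -m handwheel '[[-0.397,-0.399,0,0,0,-1.139,1],[-0.397,-0.399,0,0,0,-1.139,1],[-0.397,-0.399,0,0,0,-1.139,1],[-0.397,-0.399,0,0,0,-1.139,1],[-0.397,-0.399,0,0,0,-1.139,1],[-0.397,-0.399,0,0,0,-1.139,1],[-0.397,-0.399,0,0,0,-1.139,1],[-0.397,-0.399,0,0,0,-1.139,1]]'; python3 go.py 436.6 5.3 120 0
```

```text
time_s: 3.2
eef_pos: [380.4, -145.5, 191.0]
tool_rot: [[1.0, 0.004, 0.001], [0.004, -1.0, -0.001], [0.001, 0.001, -1.0]]
contact_force: [0.6, -0.0, -0.0]
grip_width: 1.002
t 3.2 pos [ 380.4 -145.5  191. ] yaw 0.25 F [ 0.6 -0.  -0. ] grip 1.002
shift m [ 0.0568 -0.1506  0.071 ] rot [ 0.0007 -0.001   0.0044]
```

```bash
python3 -m handwheel '[[0.057,-0.151,0.071,0,0,0.004,1],[0.057,-0.151,0.071,0,0,0.004,1],[0.057,-0.151,0.071,0,0,0.004,1],[0.057,-0.151,0.071,0,0,0.004,1],[0.057,-0.151,0.071,0,0,0.004,1],[0.057,-0.151,0.071,0,0,0.004,1]]'; python3 go.py 436.6 5.3 13 0
```

```text
time_s: 3.8
eef_pos: [437.0, 3.6, 119.8]
tool_rot: [[1.0, -0.003, -0.0], [-0.003, -1.0, -0.0], [-0.0, 0.0, -1.0]]
contact_force: [0.1, 0.2, 0.9]
grip_width: 1.0
t 3.8 pos [437.    3.6 119.8] yaw -0.15 F [0.1 0.2 0.9] grip 1.0
shift m [-0.0004 -0.0017  0.1068] rot [ 0.0005  0.0003 -0.0026]
```

```bash
python3 -m handwheel '[[0,-0.0015,0.05,0,0,0,1],[0,-0.0015,0.09,0,0,0,1],[0,-0.0015,0.107,0,0,0,1],[0,-0.0015,0.107,0,0,0,1],[0,-0.0015,0.107,0,0,0,0.3]]' 15; python3 -m handwheel '[[0,0,0,0,0,0,-0.1],[0,0,0,0,0,0,-0.2],[0,0,0,0,0,0,-0.2],[0,0,0,0,0,0,-0.2],[0,0,0,0,0,0,-0.2]]' 15;python3 go.py 436.6 5.3 180 0
```

```text
time_s: 4.3
eef_pos: [438.0, 3.9, 13.9]
tool_rot: [[1.0, -0.006, 0.002], [-0.006, -1.0, -0.001], [0.002, 0.001, -1.0]]
contact_force: [0.7, -0.3, 0.0]
grip_width: 0.932
time_s: 4.8
eef_pos: [437.2, 5.2, 12.9]
tool_rot: [[1.0, -0.004, 0.0], [-0.004, -1.0, -0.0], [0.0, 0.0, -1.0]]
contact_force: [-2.8, -0.1, 2.3]
grip_width: 0.501
t 4.8 pos [437.2   5.2  12.9] yaw -0.22 F [-2.8 -0.1  2.3] grip 0.501
shift m [-5.000e-04 -1.000e-04 -1.671e-01] rot [ 0.0001 -0.0002 -0.0038]
```

```bash
python3 -m handwheel '[[0,0,0,0,0,0,-0.4],[0,0,0,0,0,0,-0.4],[0,0,0,0,0,0,-0.4]]' 20; python3 -m handwheel '[[0,0,-0.02,0,0,0,-0.4],[0,0,-0.06,0,0,0,-0.4],[0,0,-0.11,0,0,0,-0.4],[0,0,-0.157,0,0,0,-0.4],[0,0,-0.157,0,0,0,-0.4]]'; python3 go.py 648 62 170 0;  python3 - <<'E'
from h import *
s=cam('scene','g1.png')
im=cv2.imread('pics/g1.png');cv2.imwrite('pics/g1.png',cv2.resize(im[60:280,180:480],None,fx=2.6,fy=2.6))
E
```

```text
time_s: 5.1
eef_pos: [436.7, 5.3, 12.7]
tool_rot: [[1.0, -0.004, -0.001], [-0.004, -1.0, 0.0], [-0.001, -0.0, -1.0]]
contact_force: [-3.6, -0.4, 4.6]
grip_width: 0.469
time_s: 5.6
eef_pos: [442.1, 4.1, 176.7]
tool_rot: [[1.0, -0.004, 0.014], [-0.004, -1.0, -0.003], [0.014, 0.003, -1.0]]
contact_force: [0.7, -0.7, -1.2]
grip_width: 0.47
t 5.6 pos [442.1   4.1 176.7] yaw -0.22 F [ 0.7 -0.7 -1.2] grip 0.47
shift m [ 0.2056 -0.0588  0.0094] rot [ 0.0034 -0.014  -0.0039]
```

View pics/g1.png

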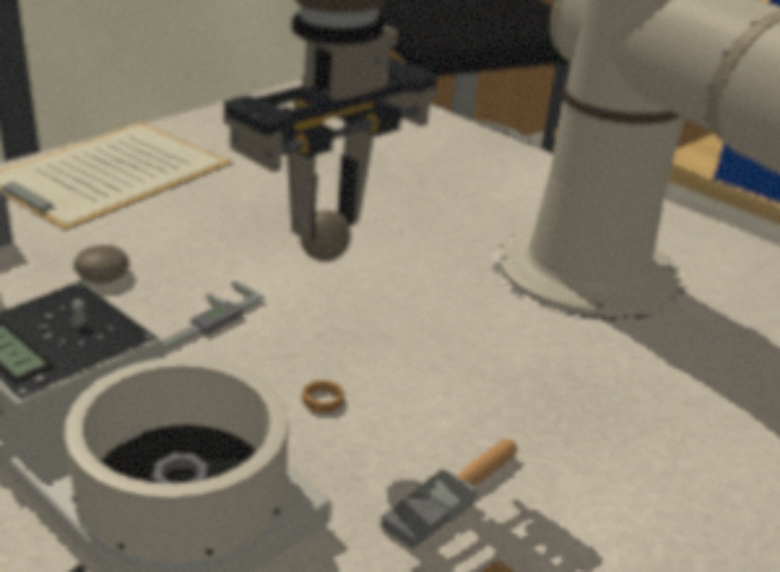

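```bash
python3 - <<'E'
from h import *
s=read_state();print(s['eef_pos'],s['contact_force'])
for n in('scene','top'):
    c=cam(n,'g2%s.png'%n)
    for r in recognise(n,'stone'): print(n,r['p'],w(c,r['xyz']))
    for r in cut_out(n,'stone'):
        ys,xs=np.nonzero(r['mask']);print(r['p'],xs.mean(),ys.mean(),len(xs),xs.min(),xs.max(),ys.min(),ys.max())
    for z in(0,18.7,25): print(z,proj(c,s['eef_pos']+[0,0,z]))
im=cv2.imread('pics/g2scene.png');a=cv2.resize(im[100:190,260:360],None,fx=4,fy=4,interpolation=cv2.INTER_CUBIC)
im=cv2.imread('pics/g2top.png');b=cv2.resize(im[210:300,240:340],None,fx=4,fy=4,interpolation=cv2.INTER_CUBIC)
cv2.imwrite('pics/g3.png',np.hstack([a,b]))
E
```

```text
[439.86230756   4.57328768 172.94411939] [-0.21434851  0.17728279 -0.85264693]
scene 0.51 [452.92155392  14.89999006 197.53208002]
0.49 306.6727272727273 152.20363636363638 275 297 315 142 161
0 [[305.16929142 158.01420848]]
18.7 [[305.48296314 151.16740405]]
25 [[305.59045228 148.82258597]]
0.32 290.75708456132395 183.6992745409204 8822 220 361 148 224
0 [[280.49927437 257.65114668]]
18.7 [[280.55894482 256.84283404]]
25 [[280.57944558 256.56509489]]
```

View pics/g3.png

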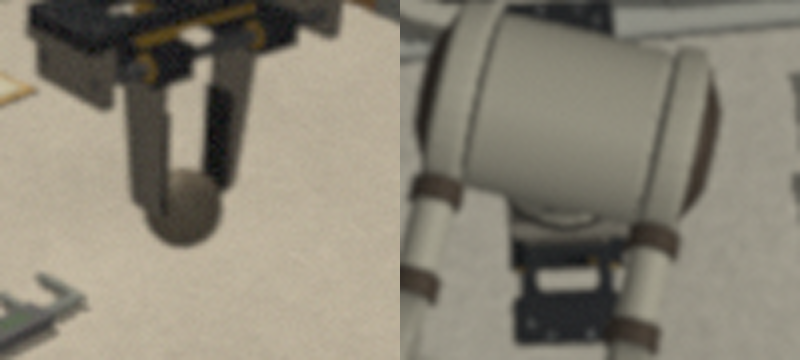

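```bash
python3 go.py 648 61 172 0; python3 -m handwheel '[[0.05,-0.014,0,0,0,0,-0.4],[0.1,-0.028,0,0,0,0,-0.4],[0.15,-0.042,0,0,0,0,-0.4],[0.19,-0.052,0,0,0,0,-0.4],[0.208,-0.0565,0,0,0,0,-0.4],[0.208,-0.0565,0,0,0,0,-0.4],[0.208,-0.0565,0,0,0,0,-0.4]]'; python3 go.py 648 61 72 0;
```

```text
t 5.95 pos [435.8   5.5 167.7] yaw -0.23 F [ 0.   0.6 -0.4] grip 0.468
shift m [ 0.2119 -0.0563 -0.005 ] rot [-0.0011  0.0036 -0.0041]
time_s: 6.65
eef_pos: [644.2, 60.9, 168.1]
tool_rot: [[1.0, -0.004, -0.003], [-0.004, -1.0, 0.0], [-0.003, -0.0, -1.0]]
contact_force: [-0.2, 0.7, -1.5]
grip_width: 0.47
t 6.65 pos [644.2  60.9 168.1] yaw -0.21 F [-0.2  0.7 -1.5] grip 0.47
shift m [ 0.0041 -0.0002  0.0961] rot [-0.0001  0.0031 -0.0037]
```

```bash
python3 -m handwheel '[[0.004,0,0.03,0,0,0.003,-0.4],[0.004,0,0.06,0,0,0.003,-0.4],[0.004,0,0.08,0,0,0.003,-0.4],[0.004,0,0.094,0,0,0.003,-0.4],[0.004,0,0.094,0,0,0.003,-0.4],[0.004,0,0.094,0,0,0.003,-0.4]]'; python3 go.py 648 61 62 0; python3 - <<'E'
from h import *
cam('scene','g4.png');im=cv2.imread('pics/g4.png');cv2.imwrite('pics/g4.png',cv2.resize(im[120:280,180:340],None,fx=4,fy=3.75,interpolation=cv2.INTER_CUBIC))
E
```

```text
time_s: 7.25
eef_pos: [649.4, 60.6, 76.7]
tool_rot: [[1.0, -0.007, 0.001], [-0.007, -1.0, -0.0], [0.001, 0.0, -1.0]]
contact_force: [-0.4, 0.2, -1.0]
grip_width: 0.47
t 7.25 pos [649.4  60.6  76.7] yaw -0.41 F [-0.4  0.2 -1. ] grip 0.47
shift m [-0.0014 -0.0003  0.0147] rot [ 0.0001 -0.001  -0.0072]
```

View pics/g4.png

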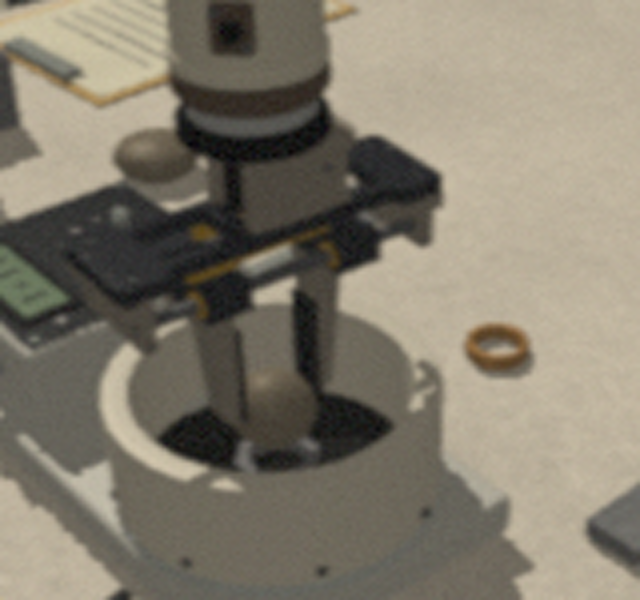

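```bash
python3 -m handwheel '[[-0.001,0,0.004,0,0,0,-0.4],[-0.001,0,0.008,0,0,0,-0.4],[-0.001,0,0.010,0,0,0,-0.4],[-0.001,0,0.011,0,0,0,-0.4],[-0.001,0,0.011,0,0,0,-0.4]]'; python3 -m handwheel '[[0,0,0.001,0,0,0,-0.4],[0,0,0.002,0,0,0,-0.4],[0,0,0.002,0,0,0,-0.4]]'; python3 go.py 648 61 59 0
```

```text
time_s: 7.8
eef_pos: [648.2, 60.9, 64.5]
tool_rot: [[1.0, -0.007, -0.0], [-0.007, -1.0, 0.0], [-0.0, -0.0, -1.0]]
contact_force: [-0.0, -0.2, -1.5]
grip_width: 0.472
time_s: 8.1
eef_pos: [648.2, 60.9, 62.5]
tool_rot: [[1.0, -0.007, -0.0], [-0.007, -1.0, 0.0], [-0.0, -0.0, -1.0]]
contact_force: [-0.7, 0.2, -1.7]
grip_width: 0.469
t 8.1 pos [648.2  60.9  62.5] yaw -0.4 F [-0.7  0.2 -1.7] grip 0.469
shift m [-0.0002 -0.0001  0.0035] rot [-0.      0.0003 -0.007 ]
```

```bash
for i in 1; do python3 -m handwheel '[[0,0,0.001,0,0,0,-0.4],[0,0,0.0015,0,0,0,-0.4],[0,0,0.0015,0,0,0,-0.4]]'|grep -E "pos|force|time"; done; python3 -m handwheel '[[0,0,0.001,0,0,0,-0.4],[0,0,0.0015,0,0,0,-0.4],[0,0,0.0015,0,0,0,-0.4]]'
```

```text
time_s: 8.4
eef_pos: [648.7, 61.0, 61.6]
contact_force: [-0.6, 0.9, -0.0]
time_s: 8.7
eef_pos: [649.1, 61.4, 60.9]
tool_rot: [[1.0, -0.007, 0.002], [-0.007, -1.0, 0.001], [0.002, -0.001, -1.0]]
contact_force: [-0.6, 2.8, 5.2]
grip_width: 0.473
```

```bash
python3 -m handwheel '[[0.0005,-0.001,0.0005,0,0,0,-0.4],[0.0005,-0.001,0.0005,0,0,0,-0.4]]'; python3 -m handwheel '[[0,0,0,0,0,0,0.05],[0,0,0,0,0,0,0.2],[0,0,0,0,0,0,0.35],[0,0,0,0,0,0,0.45],[0,0,0,0,0,0,0.45]]'
```

```text
time_s: 8.9
eef_pos: [649.7, 62.2, 60.2]
tool_rot: [[1.0, -0.007, 0.002], [-0.007, -1.0, 0.0], [0.002, -0.0, -1.0]]
contact_force: [-0.5, 2.1, 4.9]
grip_width: 0.47
time_s: 9.4
eef_pos: [648.5, 61.7, 58.8]
tool_rot: [[1.0, -0.007, -0.001], [-0.007, -1.0, -0.0], [-0.001, 0.0, -1.0]]
contact_force: [-0.1, -0.7, 0.2]
grip_width: 0.726
```

```bash
python3 -m handwheel '[[0,0,-0.01,0,0,0,0.45],[0,0,-0.03,0,0,0,0.45],[0,0,-0.07,0,0,0,0.45],[0,0,-0.12,0,0,0,0.45],[0,0,-0.12,0,0,0,0.45],[0,0,-0.12,0,0,0,0.45]]'; python3 - <<'E'
from h import *
c=cam('scene','g5.png');im=cv2.imread('pics/g5.png');cv2.imwrite('pics/g5.png',cv2.resize(im[120:280,180:340],None,fx=4,fy=3.75,interpolation=cv2.INTER_CUBIC))
print(proj(c,[647.5,62,77]))
for r in cut_out('scene','stone'):
    ys,xs=np.nonzero(r['mask']);print(r['p'],xs.mean(),ys.mean(),len(xs),xs.min(),xs.max(),ys.min(),ys.max())
E
python3 go.py 518 319.6 172 68
```

```text
time_s: 10.0
eef_pos: [650.2, 61.7, 182.0]
tool_rot: [[1.0, -0.007, 0.005], [-0.007, -1.0, -0.0], [0.005, 0.0, -1.0]]
contact_force: [-0.7, -0.0, -0.3]
grip_width: 0.725
[[249.17269714 234.00834904]]
0.71 248.8801089918256 234.58310626702996 367 239 259 224 245
0.19 230.58176969235166 231.3486046290123 10499 158 307 169 298
t 10.1 pos [648.   61.9 178.1] yaw -0.4 F [-0.4 -0.8 -0.6] grip 0.724
shift m [-0.1318 -0.2568  0.0064] rot [-0.0014  0.0017 -1.1938]
```

View pics/g5.png

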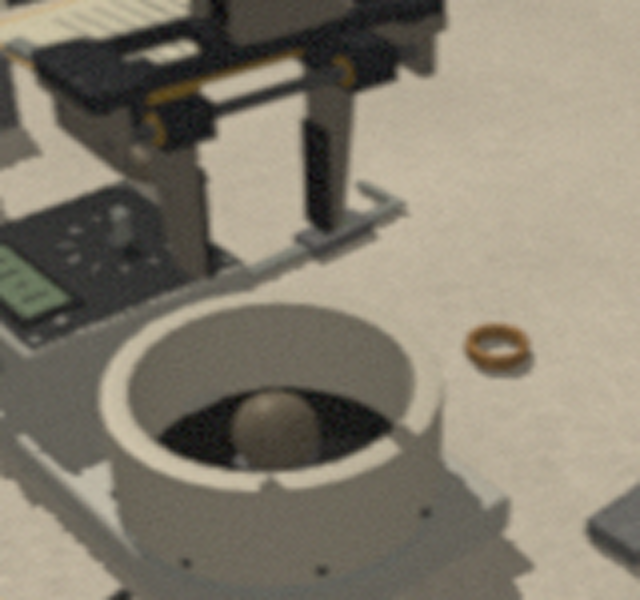

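```bash
python3 -m handwheel '[[-0.132,-0.257,0,0,0,-1.194,0.3],[-0.132,-0.257,0,0,0,-1.194,0.3],[-0.132,-0.257,0,0,0,-1.194,0.3],[-0.132,-0.257,0,0,0,-1.194,0.3],[-0.132,-0.257,0,0,0,-1.194,0.3],[-0.132,-0.257,0,0,0,-1.194,0.3],[-0.132,-0.257,0,0,0,-1.194,0.3],[-0.132,-0.257,0,0,0,-1.194,0.3]]';python3 -m handwheel '[[0,0,0.02,0,0,0,0.3],[0,0,0.05,0,0,0,0.3],[0,0,0.05,0,0,0,0.3]]'; python3 go.py 518 319.6 50 68.3; python3 - <<'E'
from h import *
c=cam('scene','k1.png');cam('top','k1t.png')
im=cv2.imread('pics/k1.png');a=cv2.resize(im[210:340,290:440],None,fx=2.6,fy=2.6,interpolation=cv2.INTER_CUBIC)
im=cv2.imread('pics/k1t.png');b=cv2.resize(im[170:300,100:250],None,fx=2.6,fy=2.6,interpolation=cv2.INTER_CUBIC)
cv2.imwrite('pics/k1.png',np.hstack([a,b]))
E
```

```text
time_s: 10.9
eef_pos: [516.4, 320.7, 177.0]
tool_rot: [[0.366, 0.93, -0.004], [0.93, -0.366, -0.002], [-0.003, -0.003, -1.0]]
contact_force: [0.3, 0.1, -0.8]
grip_width: 0.652
time_s: 11.2
eef_pos: [514.1, 318.1, 122.8]
tool_rot: [[0.374, 0.927, -0.011], [0.927, -0.374, -0.004], [-0.008, -0.009, -1.0]]
contact_force: [-1.3, -0.7, -0.4]
grip_width: 0.654
t 11.2 pos [514.1 318.1 122.8] yaw 68.02 F [-1.3 -0.7 -0.4] grip 0.654
shift m [0.0034 0.0037 0.0727] rot [-0.009   0.0082 -0.005 ]
```

View pics/k1.png

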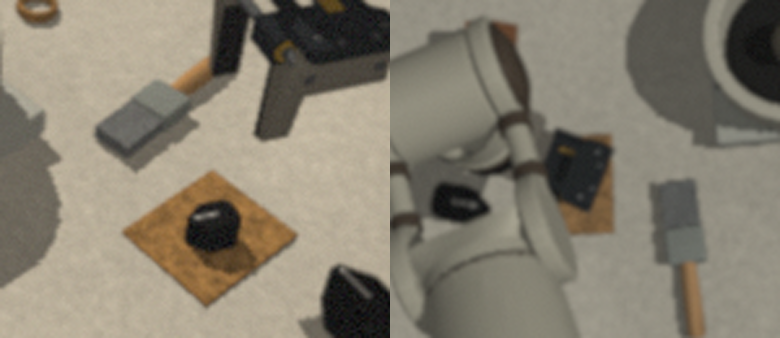

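```bash
python3 -m handwheel '[[0,0,0,0,0,0,0.3]]'>/dev/null; python3 go.py 518 319.6 50 68.3
```

```text
t 11.4 pos [519.2 319.9 130.3] yaw 68.01 F [ 0.5 -0.4  0.7] grip 0.65
shift m [-0.0008 -0.0011  0.0803] rot [ 0.001  -0.0009 -0.0051]
```

```bash
python3 -m handwheel '[[0,0,0.02,0,0,-0.005,0.3],[0,0,0.045,0,0,-0.005,0.3],[0,0,0.07,0,0,-0.005,0.3],[0,0,0.08,0,0,-0.005,0.3],[0,0,0.08,0,0,-0.005,0.3],[0,0,0.08,0,0,-0.005,0.3],[0,0,0.08,0,0,-0.005,0.3]]'>/dev/null; python3 go.py 518 319.6 8 68.3;python3 -m handwheel '[[0,0,0,0,0,0,0.3],[0,0,0,0,0,0,0.3]]'>/dev/null; python3 go.py 518 319.6 8 68.3
```

```text
t 12.1 pos [520.  320.3  51.2] yaw 68.3 F [ 0.5  0.4 -0.1] grip 0.647
shift m [-0.0015 -0.0017  0.0432] rot [ 0.0025 -0.0023 -0.    ]
t 12.3 pos [519.2 320.   50.1] yaw 68.3 F [-0.8 -0.1 -0.4] grip 0.655
shift m [-0.0008 -0.001   0.0421] rot [ 0.0011 -0.001  -0.0001]
```

```bash
python3 -m handwheel '[[-0.0005,-0.001,0.02,0,0,0,0.3],[-0.0005,-0.001,0.036,0,0,0,0.3],[-0.0005,-0.001,0.0415,0,0,0,0.3],[-0.0005,-0.001,0.0415,0,0,0,0.3],[-0.0005,-0.001,0.0415,0,0,0,0.1]]'; python3 -m handwheel '[[0,0,0,0,0,0,-0.2],[0,0,0,0,0,0,-0.4],[0,0,0,0,0,0,-0.6],[0,0,0,0,0,0,-0.7],[0,0,0,0,0,0,-0.7]]' 35;python3 go.py 518 319.6 8 68.3
```

```text
time_s: 12.8
eef_pos: [517.8, 319.8, 8.0]
tool_rot: [[0.37, 0.929, 0.0], [0.929, -0.37, 0.0], [0.0, 0.0, -1.0]]
contact_force: [-0.2, 0.7, 0.3]
grip_width: 0.583
time_s: 13.3
eef_pos: [519.0, 320.8, 9.2]
tool_rot: [[0.37, 0.929, 0.003], [0.929, -0.37, 0.002], [0.003, 0.002, -1.0]]
contact_force: [1.2, 2.2, 6.1]
grip_width: 0.161
t 13.3 pos [519.  320.8   9.2] yaw 68.28 F [1.2 2.2 6.1] grip 0.161
shift m [-0.0015 -0.0005  0.0012] rot [ 0.0022 -0.0034 -0.0003]
```

```bash
python3 - <<'E'
from h import *
c=cam('scene','k2.png');cam('top','k2t.png')
im=cv2.imread('pics/k2.png');a=cv2.resize(im[250:340,320:420],None,fx=5,fy=5,interpolation=cv2.INTER_CUBIC)
cv2.imwrite('pics/k2.png',a);print(read_state()['grip_width'],read_state()['contact_force'])
print(proj(c,read_state()['eef_pos']))
E
```

```text
0.15202938553111248 [0.91655653 4.29425845 6.42928798]
[[372.96147861 299.85200642]]
```

View pics/k2.png

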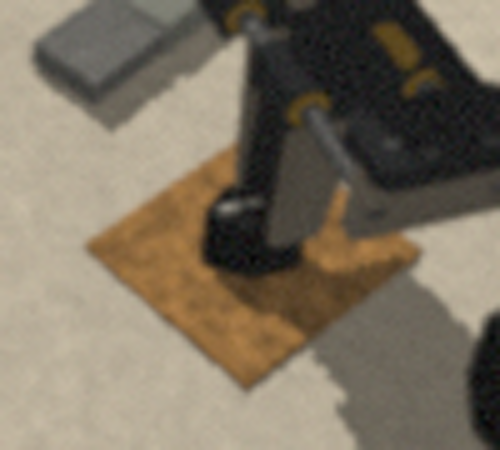

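```bash
python3 -m handwheel '[[0,0,-0.003,0,0,0,-0.7],[0,0,-0.01,0,0,0,-0.7],[0,0,-0.02,0,0,0,-0.7],[0,0,-0.02,0,0,0,-0.7]]'; python3 - <<'E'
from h import *
c=cam('scene','k3.png')
im=cv2.imread('pics/k3.png');a=cv2.resize(im[250:340,320:420],None,fx=6,fy=6,interpolation=cv2.INTER_CUBIC)
e=read_state()['eef_pos'];R=np.array(read_state()['tool_rot'])
print(read_state()['grip_width'])
cv2.imwrite('pics/k3.png',a)
for l in([0,0,0],[0,0,-18.7],[14,0,0],[-14,0,0]): print(l,((proj(c,e+R@np.array(l))[0]-[320,250])*6).round())
E
```

```text
time_s: 13.8
eef_pos: [518.6, 320.0, 29.5]
tool_rot: [[0.37, 0.929, 0.003], [0.929, -0.37, 0.001], [0.002, 0.002, -1.0]]
contact_force: [0.3, -0.0, 0.1]
grip_width: 0.151
0.15172436708039955
[0, 0, 0] [326. 258.]
[0, 0, -18.7] [334. 220.]
[14, 0, 0] [345. 290.]
[-14, 0, 0] [307. 227.]
```

View pics/k3.png

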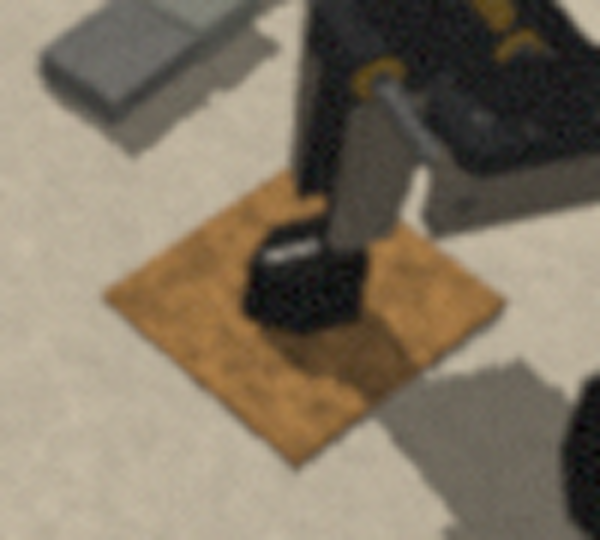

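```bash
python3 - <<'E'
import bench
print(bench.pinch_z, type(bench.pinch_z), dir(bench), bench.read_state()['grip_width'])
E
```

```text
18.700000000000003 <class 'float'> ['MotionError', '__builtins__', '__cached__', '__doc__', '__file__', '__loader__', '__name__', '__package__', '__spec__', 'cut_out', 'hand_in', 'pinch_z', 'read_camera', 'read_state', 'recognise'] 0.15172436708039955
```

```bash
python3 - <<'E'
from h import *
c=cam('scene','k4.png')
im=cv2.imread('pics/k4.png');a=cv2.resize(im[210:340,310:440],None,fx=4.6,fy=4.6,interpolation=cv2.INTER_CUBIC)
e=read_state()['eef_pos'];R=np.array(read_state()['tool_rot'])
for h,col in((0,(0,0,255)),(10,(0,255,0)),(20,(255,0,0))):
  for lx in(7,20):
    p=proj(c,[e+R@np.array([lx,l,-h]) for l in(-10,10)])
    p=((p-[310,210]+.5)*4.6).round().astype(int);cv2.line(a,tuple(map(int,p[0])),tuple(map(int,p[1])),col,1)
cv2.imwrite('pics/k4.png',a)
E
```

```text
(no output)
```

View pics/k4.png

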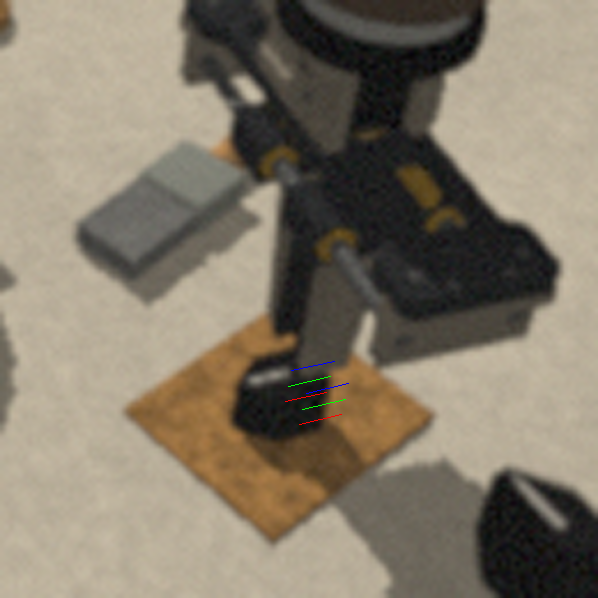

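```bash
python3 -m handwheel '[[0,0,0,0,0,0,0.0],[0,0,0,0,0,0,0.0],[0,0,0,0,0,0,0.0],[0,0,0,0,0,0,0.0]]' 20;  python3 go.py 518 319.6 5 68.3; python3 - <<'E'
from h import *
c=cam('scene','k5.png')
im=cv2.imread('pics/k5.png');a=cv2.resize(im[210:340,310:440],None,fx=4.6,fy=4.6,interpolation=cv2.INTER_CUBIC)
cv2.imwrite('pics/k5.png',a)
E
```

```text
time_s: 14.3
eef_pos: [517.4, 319.6, 27.5]
tool_rot: [[0.37, 0.929, -0.0], [0.929, -0.37, -0.0], [-0.0, -0.0, -1.0]]
contact_force: [0.2, 0.5, 0.3]
grip_width: 0.473
t 14.3 pos [517.4 319.6  27.5] yaw 68.3 F [0.2 0.5 0.3] grip 0.473
shift m [0.0003 0.0006 0.0225] rot [-0.0003  0.0003 -0.0001]
```

View pics/k5.png

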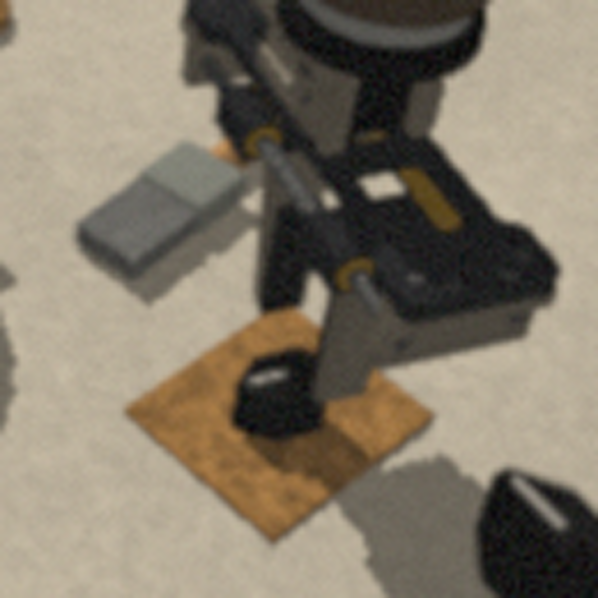

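```bash
python3 -m handwheel '[[0,0,0.012,0,0,0,0],[0,0,0.022,0,0,0,0],[0,0,0.03,0,0,0,0],[0,0,0.034,0,0,0,0],[0,0,0.034,0,0,0,0]]'; python3 - <<'E'
from h import *
c=cam('scene','k6.png')
im=cv2.imread('pics/k6.png');a=cv2.resize(im[240:330,320:410],None,fx=6.5,fy=6.5,interpolation=cv2.INTER_CUBIC)
cv2.imwrite('pics/k6.png',a)
E
```

```text
time_s: 14.85
eef_pos: [516.6, 319.3, -7.5]
tool_rot: [[0.37, 0.929, -0.002], [0.929, -0.37, -0.001], [-0.001, -0.002, -1.0]]
contact_force: [-0.1, -0.9, -0.2]
grip_width: 0.503
```

View pics/k6.png

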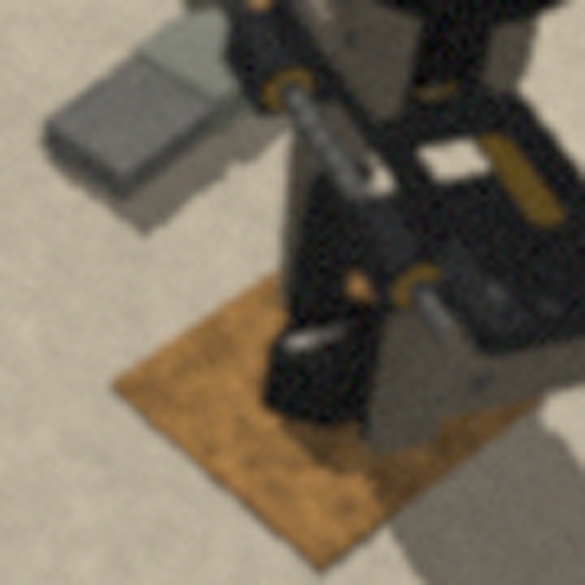

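```bash
python3 -m handwheel '[[0,0,0.004,0,0,0,0],[0,0,0.007,0,0,0,0],[0,0,0.009,0,0,0,0],[0,0,0.009,0,0,0,0]]'|grep -E "pos|force"; python3 -m handwheel '[[0,0,0.001,0,0,0,0],[0,0,0.002,0,0,0,0],[0,0,0.002,0,0,0,0]]'|grep -E "pos|force"; python3 - <<'E'
from h import *
c=cam('scene','k7.png')
im=cv2.imread('pics/k7.png');a=cv2.resize(im[240:330,320:410],None,fx=6.5,fy=6.5,interpolation=cv2.INTER_CUBIC)
cv2.imwrite('pics/k7.png',a)
E
```

```text
eef_pos: [517.2, 319.6, -15.7]
contact_force: [-0.1, 0.1, -0.5]
eef_pos: [517.4, 319.7, -17.4]
contact_force: [0.2, 0.3, 0.5]
```

View pics/k7.png

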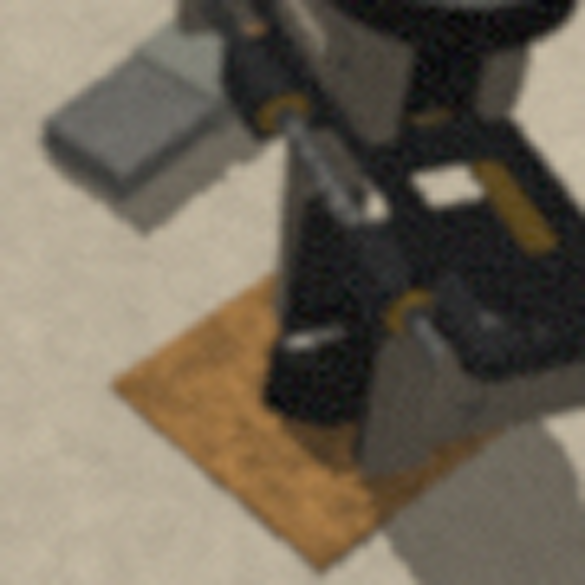

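```bash
python3 -m handwheel '[[0,0,0,0,0,0,-0.2],[0,0,0,0,0,0,-0.4],[0,0,0,0,0,0,-0.7],[0,0,0,0,0,0,-0.8],[0,0,0,0,0,0,-0.8]]' 35;python3 go.py 518 319.6 8 68.3; python3 -m handwheel '[[0,0,-0.003,0,0,0,-0.8],[0,0,-0.01,0,0,0,-0.8],[0,0,-0.03,0,0,0,-0.8],[0,0,-0.06,0,0,0,-0.8],[0,0,-0.08,0,0,0,-0.8],[0,0,-0.08,0,0,0,-0.8]]'; python3 - <<'E'
from h import *
c=cam('scene','k8.png')
im=cv2.imread('pics/k8.png');a=cv2.resize(im[200:310,320:430],None,fx=5.4,fy=5.4,interpolation=cv2.INTER_CUBIC)
cv2.imwrite('pics/k8.png',a)
E
```

```text
time_s: 16.15
eef_pos: [517.5, 319.7, -17.3]
tool_rot: [[0.37, 0.929, 0.0], [0.929, -0.37, -0.0], [-0.0, 0.0, -1.0]]
contact_force: [0.3, -1.1, 0.1]
grip_width: 0.305
t 16.15 pos [517.5 319.7 -17.3] yaw 68.3 F [ 0.3 -1.1  0.1] grip 0.305
shift m [ 0.0001  0.0005 -0.0253] rot [0. 0. 0.]
time_s: 16.75
eef_pos: [520.4, 320.8, 67.0]
tool_rot: [[0.37, 0.929, 0.007], [0.929, -0.37, 0.003], [0.005, 0.006, -1.0]]
contact_force: [0.4, 0.4, 0.0]
grip_width: 0.304
```

View pics/k8.png

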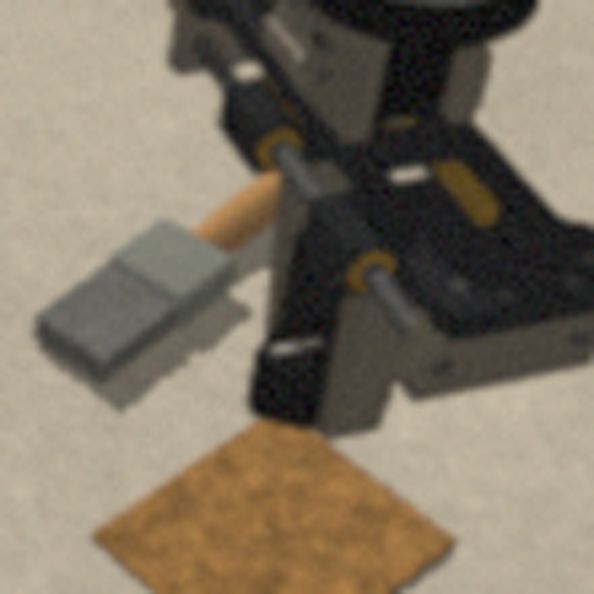

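```bash
python3 -m handwheel '[[0,0,-0.03,0,0,0,-0.8],[0,0,-0.07,0,0,0,-0.8],[0,0,-0.07,0,0,0,-0.8],[0,0,-0.07,0,0,0,-0.8],[0,0,-0.07,0,0,0,-0.8]]'>/dev/null;python3 go.py 630.9 -143.5 135 59; python3 - <<'E'
from h import *
c=cam('scene','k9.png')
im=cv2.imread('pics/k9.png');a=cv2.resize(im[170:280,320:430],None,fx=5.4,fy=5.4,interpolation=cv2.INTER_CUBIC)
e=read_state()['eef_pos'];print(e)
R=np.array(read_state()['tool_rot'])
# predicted outline with knob origin at tool y=0.5
for dy,col in((0,(0,0,255)),(4,(0,255,0))):
  P=[]
  for x,y in((-15,-8),(-8,-14),(12,-14),(26,-4),(26,4),(12,14),(-8,14),(-15,8)):
    P.append(e+R@np.array([-y*0+y, x+dy, -21.4-28]))
  p=((proj(c,P)-[320,170]+.5)*5.4).round().astype(int);cv2.polylines(a,[p],1,col,1)
cv2.imwrite('pics/k9.png',a)
E
```

```text
t 17.3 pos [516.  319.1 130.1] yaw 68.3 F [-0.6  0.  -0.8] grip 0.302
shift m [-0.3873  0.2778 -0.0047] rot [-0.0029  0.0031  0.1622]
[515.92771631 319.0599846  130.07091118]
```

View pics/k9.png

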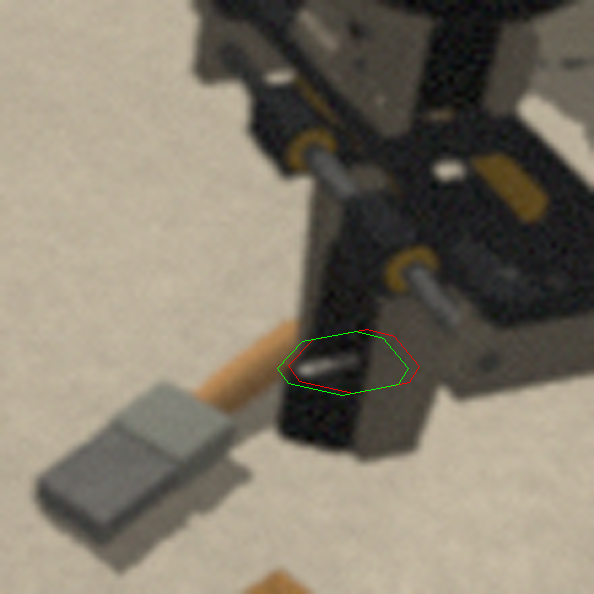

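```bash
python3 -m handwheel '[[-0.3873,0.2778,-0.01,0,0,0.162,-0.8],[-0.3873,0.2778,-0.01,0,0,0.162,-0.8],[-0.3873,0.2778,-0.01,0,0,0.162,-0.8],[-0.3873,0.2778,-0.01,0,0,0.162,-0.8],[-0.3873,0.2778,-0.01,0,0,0.162,-0.8],[-0.3873,0.2778,-0.01,0,0,0.162,-0.8],[-0.3873,0.2778,-0.01,0,0,0.162,-0.8],[-0.3873,0.2778,-0.01,0,0,0.162,-0.8]]'|head -2; python3 go.py 630 -143 138 59
```

```text
time_s: 18.15
eef_pos: [612.9, -70.2, 139.1]
t 18.15 pos [612.9 -70.2 139.1] yaw 59.0 F [ 0.3  0.  -0.1] grip 0.299
shift m [-0.0536  0.0521  0.001 ] rot [-0.0032  0.0006  0.0001]
```

```bash
python3 -m handwheel '[[-0.0536,0.0521,0,0,0,0,-0.8],[-0.0536,0.0521,0,0,0,0,-0.8],[-0.0536,0.0521,0,0,0,0,-0.8],[-0.0536,0.0521,0,0,0,0,-0.8],[-0.0536,0.0521,0,0,0,0,-0.8],[-0.0536,0.0521,0,0,0,0,-0.8]]'|head -2; python3 go.py 630 -143 110 59
```

```text
time_s: 18.75
eef_pos: [630.7, -139.5, 140.7]
t 18.75 pos [ 630.7 -139.5  140.7] yaw 59.12 F [0.6 0.6 0.3] grip 0.299
shift m [-0.0034  0.0013  0.0307] rot [-0.001  -0.0001  0.0022]
```

```bash
python3 -m handwheel '[[-0.001,0.0005,0.015,0,0,0,-0.8],[-0.001,0.0005,0.029,0,0,0,-0.8],[-0.001,0.0005,0.029,0,0,0,-0.8],[-0.001,0.0005,0.029,0,0,0,-0.8],[-0.001,0.0005,0.029,0,0,0,-0.8]]'|head -2; python3 go.py 630 -143 110 59;  python3 - <<'E'
from h import *
c=cam('scene','s1.png')
im=cv2.imread('pics/s1.png');a=cv2.resize(im[120:220,160:260],None,fx=5.5,fy=5.5,interpolation=cv2.INTER_CUBIC)
print(read_state()['eef_pos'])
cv2.imwrite('pics/s1.png',a)
E
```

```text
time_s: 19.25
eef_pos: [631.1, -142.4, 112.4]
t 19.25 pos [ 631.1 -142.4  112.4] yaw 59.02 F [-0.5 -0.1 -0.9] grip 0.3
shift m [-0.0011 -0.0006  0.0024] rot [ 0.0005 -0.0001  0.0003]
[ 631.27948554 -142.51395973  112.65204196]
```

View pics/s1.png

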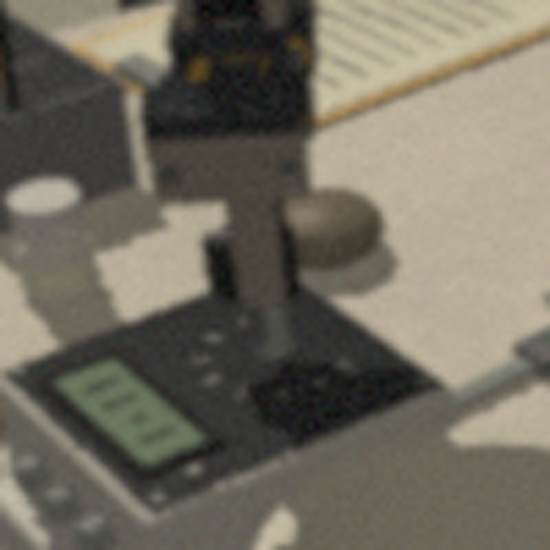

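```bash
python3 - <<'E'
from h import *
L=[cam('scene') for _ in range(4)];c=L[0]
m=np.mean([l['pixels'].astype(float) for l in L],0)
st=read_state();e=st['eef_pos'];R=np.array(st['tool_rot']);print(e)
x,y=185,150
a=cv2.resize(m[y:y+50,x:x+50,::-1],None,fx=12,fy=12,interpolation=cv2.INTER_CUBIC)*1.6
a=np.clip(a,0,255).astype(np.uint8).copy()
R=np.array(R)
for dy,col in((0,(0,0,255)),(4,(0,255,0))):
  for z in(21.4,49.4):
    P=[e+R@np.array([yy,xx+dy,-z]) for xx,yy in((-15,-8),(-8,-14),(12,-14),(26,-4),(26,4),(12,14),(-8,14),(-15,8))]
    p=((proj(c,P)-[x,y]+.5)*12).round().astype(int);cv2.polylines(a,[p],1,col,1)
p=((proj(c,[[630.9,-143.5,96.5],[630.9,-143.5,120.5]])-[x,y]+.5)*12).round().astype(int);cv2.polylines(a,[p],1,(255,255,0),1)
cv2.imwrite('pics/s2.png',a)
E
```

```text
[ 631.18071114 -142.52629887  112.60551621]
```

View pics/s2.png

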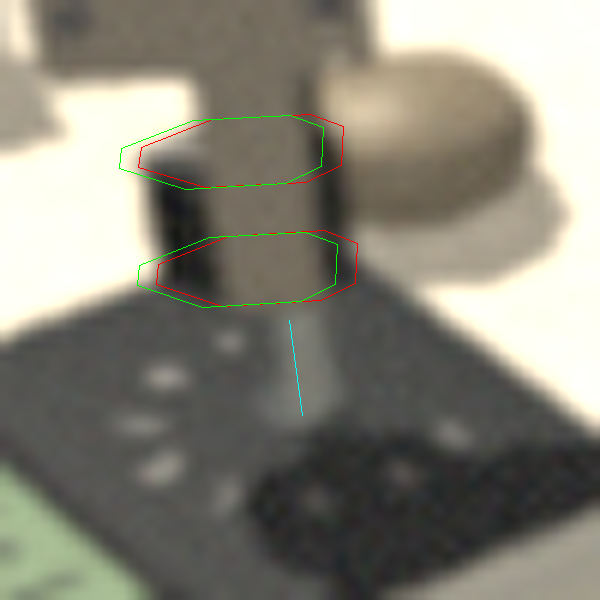

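```bash
python3 go.py 630.9 -143.5 101 59; python3 -m handwheel '[[-0.001,0.0003,0.005,0,0,0,-0.8],[-0.001,0.0003,0.009,0,0,0,-0.8],[-0.001,0.0003,0.0115,0,0,0,-0.8],[-0.001,0.0003,0.0115,0,0,0,-0.8]]'|grep -E "time|pos|force"; python3 -m handwheel '[[0,0,0.001,0,0,0,-0.8],[0,0,0.002,0,0,0,-0.8],[0,0,0.002,0,0,0,-0.8]]'|grep -E "time|pos|force"; python3 -m handwheel '[[0,0,0.001,0,0,0,-0.8],[0,0,0.002,0,0,0,-0.8],[0,0,0.002,0,0,0,-0.8]]'|grep -E "time|pos|force"
```

```text
t 19.5 pos [ 631.2 -142.5  112.6] yaw 59.01 F [ 0.2 -0.6 -1. ] grip 0.3
shift m [-0.001   0.0003  0.0116] rot [ 0.0009 -0.0001  0.0002]
time_s: 19.9
eef_pos: [630.1, -143.2, 99.7]
contact_force: [-0.3, 0.4, -1.2]
time_s: 20.2
eef_pos: [630.6, -143.4, 98.5]
contact_force: [0.5, 0.7, -0.2]
time_s: 20.5
eef_pos: [630.5, -143.3, 96.4]
contact_force: [-0.2, -0.5, -0.8]
```

```bash
python3 -m handwheel '[[0,0,0.001,0,0,0,-0.8],[0,0,0.002,0,0,0,-0.8],[0,0,0.002,0,0,0,-0.8]]'|grep -E "time|pos|force"; python3 -m handwheel '[[0,0,0.001,0,0,0,-0.8],[0,0,0.002,0,0,0,-0.8],[0,0,0.002,0,0,0,-0.8]]'|grep -E "time|pos|force"; python3 - <<'E'
from h import *
print(read_state()['moment'])
E
```

```text
time_s: 20.8
eef_pos: [630.4, -143.3, 94.4]
contact_force: [0.2, 0.7, 0.5]
time_s: 21.1
eef_pos: [630.5, -143.3, 92.4]
contact_force: [-0.5, -0.0, -0.6]
[ 0.02333084 -0.10027297  0.01391866]
```

```bash
python3 -m handwheel '[[0,0,0.0015,0,0,0,-0.8],[0,0,0.003,0,0,0,-0.8],[0,0,0.0045,0,0,0,-0.8],[0,0,0.0045,0,0,0,-0.8]]'|grep -E "time|pos|force"; python3 -m handwheel '[[0,0,0.001,0,0,0,-0.8],[0,0,0.002,0,0,0,-0.8],[0,0,0.003,0,0,0,-0.8],[0,0,0.003,0,0,0,-0.8]]'|grep -E "time|pos|force"; python3 - <<'E'
from h import *
print(read_state()['moment'])
E
```

```text
time_s: 21.5
eef_pos: [630.4, -143.3, 87.7]
contact_force: [0.1, 0.9, 0.3]
time_s: 21.9
eef_pos: [630.5, -143.3, 84.9]
contact_force: [0.5, -0.0, -0.8]
[-0.01327663 -0.19469691 -0.00050215]
```

```bash
python3 -m handwheel '[[0,0,0.001,0,0,0,-0.8],[0,0,0.002,0,0,0,-0.8],[0,0,0.002,0,0,0,-0.8]]'|grep -E "time|pos|force"; python3 -m handwheel '[[0,0,0.001,0,0,0,-0.8],[0,0,0.002,0,0,0,-0.8],[0,0,0.002,0,0,0,-0.8]]'|grep -E "time|pos|force";python3 -m handwheel '[[0,0,0.001,0,0,0,-0.8],[0,0,0.0015,0,0,0,-0.8],[0,0,0.0015,0,0,0,-0.8]]'|grep -E "time|pos|force"; python3 - <<'E'
from h import *
print(read_state()['moment'])
E
```

```text
time_s: 22.2
eef_pos: [630.7, -143.4, 83.3]
contact_force: [-0.8, 0.1, -0.8]
time_s: 22.5
eef_pos: [630.8, -143.5, 81.7]
contact_force: [-2.0, 0.7, 5.1]
time_s: 22.8
eef_pos: [630.9, -143.5, 80.4]
contact_force: [-2.4, 0.8, 6.2]
[ 0.16377367  0.31553773 -0.03294133]
```

```bash
python3 -m handwheel '[[0,0,0.001,0,0,0,-0.8],[0,0,0.002,0,0,0,-0.8],[0,0,0.002,0,0,0,-0.8]]' 55|grep -E "time|pos|force|grip"; python3 -m handwheel '[[0,0,0.0005,0,0,0,-0.8],[0,0,0.001,0,0,0,-0.8],[0,0,0.001,0,0,0,-0.8]]'|grep -E "time|pos|force"
```

```text
time_s: 23.1
eef_pos: [630.9, -143.5, 78.9]
contact_force: [-4.4, 1.6, 9.6]
grip_width: 0.303
time_s: 23.4
eef_pos: [630.9, -143.5, 78.2]
contact_force: [-4.2, 1.0, 9.4]
```

```bash
python3 -m handwheel '[[0,0,0.0005,0,0,0,-0.8],[0,0,0.001,0,0,0,-0.8],[0,0,0.001,0,0,0,-0.8]]'|grep -E "time|pos|force"
```

```text
time_s: 23.7
eef_pos: [631.0, -143.5, 78.0]
contact_force: [-5.4, 2.0, 14.4]
```

```bash
python3 -m handwheel '[[-0.0002,-0.0004,0.0005,0,0,0,-0.8],[-0.0003,-0.0005,0.001,0,0,0,-0.8],[-0.0003,-0.0005,0.001,0,0,0,-0.8]]'|grep -E "time|pos|force|grip";  python3 -m handwheel '[[0,0,0.0003,0,0,0,-0.8],[0,0,0.0003,0,0,0,-0.8],[0,0,0.0003,0,0,0,-0.8],[0,0,0.0003,0,0,0,-0.8]]'|grep -E "time|pos|force|grip"; python3 - <<'E'
from h import *
st=[read_state() for _ in range(1)][0];print(st['contact_force'],st['moment'])
L=[cam('scene') for _ in range(3)];T=[cam('top') for _ in range(2)];c=L[0]
m=np.mean([l['pixels'].astype(float) for l in L],0);t=np.mean([l['pixels'].astype(float) for l in T],0)
e=st['eef_pos'];R=np.array(st['tool_rot']);x,y=185,150
a=np.clip(cv2.resize(m[y:y+50,x:x+50,::-1],None,fx=8,fy=8,interpolation=cv2.INTER_CUBIC)*1.6,0,255).astype(np.uint8).copy()
for z,o in((99.5,0),):
    P=[[631,-143.5,z]]+[]
    Q=[np.array([630.9,-143.5,0])+np.array([xx*R[0,1]+yy*R[0,0],xx*R[1,1]+yy*R[1,0],z]) for xx,yy in((-15,-8),(-8,-14),(12,-14),(26,-4),(26,4),(12,14),(-8,14),(-15,8))]
    p=((proj(c,Q)-[x,y]+.5)*8).round().astype(int);cv2.polylines(a,[p],1,(0,0,255),1)
b=cv2.resize(m[100:300,160:360,::-1],(400,400))
cv2.imwrite('pics/f1.png',np.hstack([a,b]));cv2.imwrite('pics/f1full.png',m[:,:,::-1])
cv2.imwrite('pics/f1top.png',t[:,:,::-1])
for r in cut_out('scene','stone'):
    ys,xs=np.nonzero(r['mask']);print(r['p'],xs.mean(),ys.mean(),len(xs))
E
```

```text
time_s: 24.0
eef_pos: [631.1, -143.6, 77.9]
contact_force: [-6.5, 2.8, 16.5]
grip_width: 0.302
time_s: 24.4
eef_pos: [631.1, -143.6, 77.9]
contact_force: [-6.2, 3.1, 17.3]
grip_width: 0.3
[-6.2059947   3.12799243 17.26352019] [ 0.53532691  1.05649269 -0.00830963]
0.75 248.50886075949367 234.67088607594937 395[ WARN:0@7.333] global loadsave.cpp:1063 imwrite_ Unsupported depth image for selected encoder is fallbacked to CV_8U.
```

View pics/f1.png

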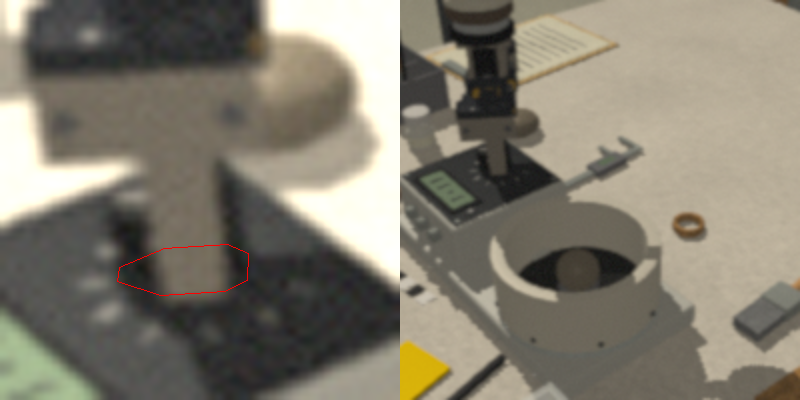

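View pics/f1full.png

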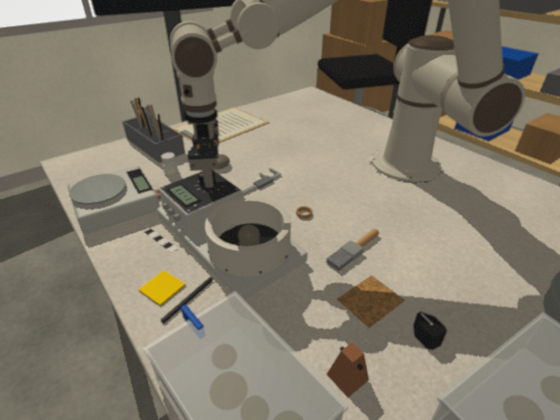

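```bash
python3 -m handwheel '[[0,0,0.0005,0,0,0,-0.8],[0,0,0.001,0,0,0,-0.8],[0,0,0.001,0,0,0,-0.8],[0,0,0.001,0,0,0,-0.8]]' 60|grep -E "time|pos|force|grip";  python3 -m handwheel '[[0,0,0,0,0,0,-0.8],[0,0,0,0,0,0,-0.8],[0,0,0,0,0,0,-0.8],[0,0,0,0,0,0,-0.8],[0,0,0,0,0,0,-0.8],[0,0,0,0,0,0,-0.8]]'
```

```text
time_s: 25.1
eef_pos: [631.2, -143.6, 77.8]
contact_force: [-8.7, 3.3, 22.1]
grip_width: 0.303
time_s: 25.7
eef_pos: [631.2, -143.6, 77.8]
tool_rot: [[0.515, 0.857, 0.002], [0.857, -0.515, -0.001], [0.0, 0.003, -1.0]]
contact_force: [-8.0, 3.2, 20.4]
grip_width: 0.3
```

```bash
python3 - <<'E'
from h import *
print(hand_in())
E
```

```text
the job is handed in; nothing more can be done
None
```

I handed the job in at about 25.7 s, with the stone sitting in the cup and the gripper still holding the knob pushed in on the spindle. `hand_in` gave no verdict.

- **Stone:** I lowered it into the well until light contact (about 5 N) and let go. Afterwards its centre showed at pixel (248.5, 234.7) in the scene view, against (249.2, 234.0) predicted for the cup. The cup position came from my own measurement.
- **Knob:** the first grasp on the mat failed. The fingertips sit about 25 mm higher than the stated tool point, so they closed on top of the knob, pressed it with about 6 N and hardly moved it. Going lower gave a firm grip, reading 28 mm wide as it should.
- **Fit on the spindle:** I estimated the spindle's flat from the pictures at about −31° and turned the knob to match. It slid on with no noticeable force.
- **Push:** the spring began to resist about where expected (tool height about 83 mm). The push then hit a hard stop at 77.8 mm, close to the 78.1 mm I had worked out for fully in.
- **Final hold:** the push was steady at about 20 N downwards, above the spring's 11 N, with the grip at 60 N.

**Not confirmed:**
- About 8 N of sideways force remained at the end. My one attempt to ease it did not help.
- The near finger hid most of the knob in the last pictures, so "fully home" rests on height and force, not on sight.
- I checked the other things on the table only by eye in the last scene picture. None looked moved, but the gripper hid part of the cobble.

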